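# Set out mineral slabs with scale bars for a class photograph

## Robot

A 7-joint arm with a two-finger parallel gripper is mounted at the origin on the work surface. World frame = base frame: x ahead of the robot, y to its left, z up, the work surface at z = 0. Lengths are in m, angles in rad, forces in N, time in s.
With the tool pointing down it reaches from about 0.4 to 0.875 m from the base axis. Payload 19.3 kg.
Tool frame: the origin (TCP) lies at the very end of the fingers, on their centre line; the grasp point (between the pads) lies 19 mm behind it; z points along the fingers, y is the direction in which the jaws open and shut (so a half turn about z gives the same grasp; the last joint's range is limited). The gripper opens to 85 mm and grips with 20 to 120 N. Pads are 22 mm wide; open, the fingers measure 114 mm over their backs; the gripper's body (76 mm by 85 mm) begins 54 mm behind the grasp point. The pads swing forward as they close: fully open they stand 13 mm farther back than shut.
Start: joints at [1.1, 0.521, -0.036, 1.599, 0.021, 1.021, -0.113], TCP at [0.244, -0.575, 0.231] pointing down, gripper open.
Joint ranges: [-2.91, 2.91], [-0.3, 2.13], [-1.5, 1.42], [0.17, 2.43], [-1.26, 4.41], [0.16, 1.93], [-2.52, 2.52]. Speed limits (rad/s): [1.89, 1.89, 2.39, 2.39, 3.01, 3.01, 3.01].

## Interface

Orientations are given as [roll, pitch, yaw] about the fixed x, y, z axes, in that order (R = Rz(yaw) Ry(pitch) Rx(roll)).
In Python, from workcell import bot gives the robot as it stands. The module is installed in compiled form; this text tells all that it offers.
- The arm moves only by the shell command python3 -m inch 'ROWS' [FORCE]. ROWS is JSON, a list of rows, each an object of numbers: "dx", "dy", "dz": the shift along the tool's x, y, z in mm; "rx", "ry", "rz": the turn, a rotation vector about the tool's x, y, z in rad; "hand": the closure, from -1 (fully open) to 1 (shut), so that 0 is half open. In form: [{"dx": .., "dy": .., "dz": .., "rx": .., "ry": .., "rz": .., "hand": ..}, ...]. A call has 1 to 10 rows; each row shifts and turns the commanded pose from where the row before left it, along the tool's axes as they then stand; what a row does not reach is not made up. A row lasts 1/10 s, in which the tool goes at most 50 mm and 8.59 degrees, less where a joint would pass 70% of its speed; a pose out of reach is approached as far as the arm can. A call with a gripper value outside its range is refused whole. The fingers move at their own pace and stop on an object; FORCE is the grip in N (left out, the last holds). Time passes only in rows, so rows that do not move let the fingers close. It gives the time, the measured TCP pose, the force and the opening at its end, in the units of the state.
- bot.observe(): the state, without advancing time (a new reading comes with each control period).
- bot.grab_frame(name): name is "scene" or "top" or "wrist"; returns (picture, depth): 384x512x3 uint8, red, green, blue; 384x512 float32, m along the optical axis (not along the pixel's ray), 0 where there is no reading.
- bot.get_calibration(name): a dict with "vertical_fov" (degrees; the focal length in pixels is half the picture's height over the tangent of half this angle, whatever the lens; pixels are square), "cx", "cy" (the principal point, pixels), "origin" and "orientation" of the camera in the world. Camera axes: x right, y down, z forward; pixel columns grow to the right and rows downward; lengths in m; the calibration is good to about 2 mm. A picture is of the moment at which its call begins: read the wrist's pose just before it. get_calibration takes no time and is no camera call; for the wrist camera it gives the pose at the moment of the call.
- bot.job_done(): hands the job in, once; it reports no verdict.
Trained networks look in the newest picture that a camera, given by its name, has taken for a name from the list of things; names that differ only in an ending like _2 or _b are one class to them, and where a whole thing is asked for, a point or a joint stands for the part that bears it (a point fixed in the world has none). Each returns a list of dicts, best first, with "score" (0 to 1); they miss things now and then, are a little off and sometimes report something else, mostly with a low value. They report only what shows in the picture. A call takes as long as a camera call. They do not tell look-alikes from the thing itself.
- bot.trace(camera, target): "region" (384x512 bool, what is visible of it) and "box" ([left, top, right, bottom] in pixels, round what is visible of it).
- bot.tip_of(camera, target): "centre" ([row, column] in pixels: a listed point, or the origin of a listed thing).
The state is a dict: "clock": time; "qpos": joint angles; "qd": joint speeds; "joint_efforts": joint torques, N m; "position": TCP position; "tool_rot": TCP orientation; "force": force on the tool from outside, world axes, zero at the start; "moment": the same for the moment, N m; "grip_width": finger opening in m.
Only numpy, scipy, OpenCV 4.12 (cv2) and the standard library are available. Lean on these libraries where they do the work, as an engineer would, in place of code of your own. Each camera call takes 0.05 s, during which the arm holds its last target.

## Task

Ready the mineral slabs for the class photograph: lay a scale bar from the rack flat on the cabinet top, flush against the straight sawn edge of every slab and centred on it, leaving the spare bars on the rack, and swing the hasp of the glass-lidded case fully down over its staple. Only then start the class's time by turning the timer clockwise to the quarter hour (15 minutes), pressing it down as you turn so that it neither spins nor slides; leave the other things alone.

Things in the scene. Friction and masses are not known exactly. Their poses are not given: they have to be found in the camera images.
- slab_a: green malachite slab, 18 mm thick, flat, 0.3 to 0.8 kg, loose; may be absent (None). One straight sawn edge, 120 mm long, faces roughly the robot; the rest is rounded lobes, 70 mm deep in all. Origin: middle of the sawn edge, on the underside; y along that edge, +x into the stone, z up: the sawn face is the plane x = 0, so a flush bar's centre is at x = -18 mm, y = 0
- slab_b: cream onyx slab, 20 mm thick, flat, 0.3 to 0.8 kg, loose; may be absent (None). One straight sawn edge, 130 mm long, faces roughly the robot; the rest is rounded lobes, 72 mm deep in all. Origin: middle of the sawn edge, on the underside; y along that edge, +x into the stone, z up: the sawn face is the plane x = 0, so a flush bar's centre is at x = -18 mm, y = 0
- slab_c: red-brown jasper slab, 16 mm thick, flat, 0.3 to 0.8 kg, loose; may be absent (None). One straight sawn edge, 110 mm long, faces roughly the robot; the rest is rounded lobes, 66 mm deep in all. Origin: middle of the sawn edge, on the underside; y along that edge, +x into the stone, z up: the sawn face is the plane x = 0, so a flush bar's centre is at x = -18 mm, y = 0
- bar_1: scale bar (straightedge), one of four alike: aluminium base with dark squares, 150 mm (y) x 36 mm (x) x 8 mm, both long edges straight; oak grip rib on its middle, 70 mm (y) x 14 mm (x), from 8 to 44 mm above the underside. Origin: centre of the underside; z up; same either way round. Loose, 0.18 kg; starts on the rack
- bar_2: scale bar (straightedge), one of four alike: aluminium base with dark squares, 150 mm (y) x 36 mm (x) x 8 mm, both long edges straight; oak grip rib on its middle, 70 mm (y) x 14 mm (x), from 8 to 44 mm above the underside. Origin: centre of the underside; z up; same either way round. Loose, 0.18 kg; starts on the rack
- bar_3: scale bar (straightedge), one of four alike: aluminium base with dark squares, 150 mm (y) x 36 mm (x) x 8 mm, both long edges straight; oak grip rib on its middle, 70 mm (y) x 14 mm (x), from 8 to 44 mm above the underside. Origin: centre of the underside; z up; same either way round. Loose, 0.18 kg; starts on the rack
- bar_4: scale bar (straightedge), one of four alike: aluminium base with dark squares, 150 mm (y) x 36 mm (x) x 8 mm, both long edges straight; oak grip rib on its middle, 70 mm (y) x 14 mm (x), from 8 to 44 mm above the underside. Origin: centre of the underside; z up; same either way round. Loose, 0.18 kg; starts on the rack
- rack: fixed dark oak board, 270 mm (x) x 176 mm (y) x 10 mm thick, on which four scale bars lie side by side, 62 mm apart along its x, their length along its y. Origin: centre of the underside
- timer: loose round dial timer, 0.17 kg, 84 mm wide, 34 mm high, white face with 12 ticks 5 minutes apart (quarters long, zero the widest). Origin: centre of the underside; +x points to the zero tick, away from the robot; minutes run clockwise from above: the quarter hour is at -y. The knob is stiff (0.12 N m): unless pressed down (about 10 N) the unit spins with it
- timer_grip (a point): point on the axis of the timer's knob, 48 mm above the timer's underside, halfway up the black knob bar, which is 44 mm long, 14 mm wide and reaches from 36 to 58 mm above the underside; x runs along the bar towards its white pointer line and turns with the knob
- timer_knob (a joint): angle of the timer knob: 0 = pointer at zero, grows clockwise seen from above, 2 pi = 60 minutes, so the quarter hour is 1.571; stays where it is left
- timer_zero (a point): point on the timer's rim at the zero tick, 42 mm from the axis, 30 mm up: shows whether the timer has slid or spun
- case: fixed oak case with glazed lid, 220 mm (x) x 200 mm (y) x 70 mm high, front (-x) towards the robot. Origin: centre of the underside. A steel staple stands on its front rail, 68 mm in front of the hasp's hinge, up to 88 mm above the table
- hasp_hinge (a point): middle of the hasp's hinge line on top of the case, 73.5 mm above the table; the hinge line runs along y and the closed strap lies along -x (axes as the case's)
- hasp (a joint): angle of the hasp: flat steel strap 87 mm long, 36 mm wide, 4 mm thick, slotted from 56 to 78 mm from its hinge. 0 = flat on the front rail, staple through its slot; pi/2 = standing up; starts tilted back past upright, away from the staple; stiff (0.05 N m), stays where left, must be pressed right down
- galena: silvery galena cube, 46 mm wide, 44 mm high, with a small crystal grown on; bystander, origin: centre of the underside
- streak_tile: white ceramic streak tile, 50 x 50 x 8 mm; bystander, origin: centre of the underside
- pocket_lens: steel hand lens lying flat, 60 mm ring, handle to -x, 8 mm thick; origin under the ring's centre; bystander
Not all that is in view belongs to the job. Leave any yellow look-alike of the bar_2 alone.

How it is judged:
On the way, in this order (a step that is already met when the one before it is completed fails the run):
1. every slab has a scale bar flush along its sawn edge, and the hasp is shut (((x of bar_1 in the frame of slab_a between -0.0205 and -0.016 m and y of bar_1 in the frame of slab_a between -0.02 and 0.02 m and angle between the y axis of bar_1 and the y axis of slab_a, either way round below 0.03 rad and height (world z) of bar_1 below 0.004 m and angle between bar_1's own z axis and vertical below 0.05 rad) or (x of bar_2 in the frame of slab_a between -0.0205 and -0.016 m and y of bar_2 in the frame of slab_a between -0.02 and 0.02 m and angle between the y axis of bar_2 and the y axis of slab_a, either way round below 0.03 rad and height (world z) of bar_2 below 0.004 m and angle between bar_2's own z axis and vertical below 0.05 rad) or (x of bar_3 in the frame of slab_a between -0.0205 and -0.016 m and y of bar_3 in the frame of slab_a between -0.02 and 0.02 m and angle between the y axis of bar_3 and the y axis of slab_a, either way round below 0.03 rad and height (world z) of bar_3 below 0.004 m and angle between bar_3's own z axis and vertical below 0.05 rad) or (x of bar_4 in the frame of slab_a between -0.0205 and -0.016 m and y of bar_4 in the frame of slab_a between -0.02 and 0.02 m and angle between the y axis of bar_4 and the y axis of slab_a, either way round below 0.03 rad and height (world z) of bar_4 below 0.004 m and angle between bar_4's own z axis and vertical below 0.05 rad)) and ((x of bar_1 in the frame of slab_b between -0.0205 and -0.016 m and y of bar_1 in the frame of slab_b between -0.02 and 0.02 m and angle between the y axis of bar_1 and the y axis of slab_b, either way round below 0.03 rad and height (world z) of bar_1 below 0.004 m and angle between bar_1's own z axis and vertical below 0.05 rad) or (x of bar_2 in the frame of slab_b between -0.0205 and -0.016 m and y of bar_2 in the frame of slab_b between -0.02 and 0.02 m and angle between the y axis of bar_2 and the y axis of slab_b, either way round below 0.03 rad and height (world z) of bar_2 below 0.004 m and angle between bar_2's own z axis and vertical below 0.05 rad) or (x of bar_3 in the frame of slab_b between -0.0205 and -0.016 m and y of bar_3 in the frame of slab_b between -0.02 and 0.02 m and angle between the y axis of bar_3 and the y axis of slab_b, either way round below 0.03 rad and height (world z) of bar_3 below 0.004 m and angle between bar_3's own z axis and vertical below 0.05 rad) or (x of bar_4 in the frame of slab_b between -0.0205 and -0.016 m and y of bar_4 in the frame of slab_b between -0.02 and 0.02 m and angle between the y axis of bar_4 and the y axis of slab_b, either way round below 0.03 rad and height (world z) of bar_4 below 0.004 m and angle between bar_4's own z axis and vertical below 0.05 rad)) and ((x of bar_1 in the frame of slab_c between -0.0205 and -0.016 m and y of bar_1 in the frame of slab_c between -0.02 and 0.02 m and angle between the y axis of bar_1 and the y axis of slab_c, either way round below 0.03 rad and height (world z) of bar_1 below 0.004 m and angle between bar_1's own z axis and vertical below 0.05 rad) or (x of bar_2 in the frame of slab_c between -0.0205 and -0.016 m and y of bar_2 in the frame of slab_c between -0.02 and 0.02 m and angle between the y axis of bar_2 and the y axis of slab_c, either way round below 0.03 rad and height (world z) of bar_2 below 0.004 m and angle between bar_2's own z axis and vertical below 0.05 rad) or (x of bar_3 in the frame of slab_c between -0.0205 and -0.016 m and y of bar_3 in the frame of slab_c between -0.02 and 0.02 m and angle between the y axis of bar_3 and the y axis of slab_c, either way round below 0.03 rad and height (world z) of bar_3 below 0.004 m and angle between bar_3's own z axis and vertical below 0.05 rad) or (x of bar_4 in the frame of slab_c between -0.0205 and -0.016 m and y of bar_4 in the frame of slab_c between -0.02 and 0.02 m and angle between the y axis of bar_4 and the y axis of slab_c, either way round below 0.03 rad and height (world z) of bar_4 below 0.004 m and angle between bar_4's own z axis and vertical below 0.05 rad)) and value of joint hasp below 0.06 rad), for 0.2 s.
2. the timer is set to the quarter hour (value of joint timer_knob between 1.441 and 1.701 rad), for 0.2 s.
At the end, for the whole second after the job is handed in: A flat bar within 2.5 mm of each slab's sawn face, parallel within 0.03 rad, centred within 20 mm; other bars flat on the rack; hasp below 0.06 rad; timer within 0.13 rad of the quarter hour, upright, its zero tick within 20 mm of its start; bars at rest (all of step 1 and all of step 2 and ((x of bar_1 in the frame of rack between -0.13 and 0.13 m and y of bar_1 in the frame of rack between -0.05 and 0.05 m and height (world z) of bar_1 between 0.006 and 0.014 m and angle between bar_1's own z axis and vertical below 0.05 rad) or horizontal distance between bar_1 and slab_a below 0.032 m or horizontal distance between bar_1 and slab_b below 0.032 m or horizontal distance between bar_1 and slab_c below 0.032 m) and ((x of bar_2 in the frame of rack between -0.13 and 0.13 m and y of bar_2 in the frame of rack between -0.05 and 0.05 m and height (world z) of bar_2 between 0.006 and 0.014 m and angle between bar_2's own z axis and vertical below 0.05 rad) or horizontal distance between bar_2 and slab_a below 0.032 m or horizontal distance between bar_2 and slab_b below 0.032 m or horizontal distance between bar_2 and slab_c below 0.032 m) and ((x of bar_3 in the frame of rack between -0.13 and 0.13 m and y of bar_3 in the frame of rack between -0.05 and 0.05 m and height (world z) of bar_3 between 0.006 and 0.014 m and angle between bar_3's own z axis and vertical below 0.05 rad) or horizontal distance between bar_3 and slab_a below 0.032 m or horizontal distance between bar_3 and slab_b below 0.032 m or horizontal distance between bar_3 and slab_c below 0.032 m) and ((x of bar_4 in the frame of rack between -0.13 and 0.13 m and y of bar_4 in the frame of rack between -0.05 and 0.05 m and height (world z) of bar_4 between 0.006 and 0.014 m and angle between bar_4's own z axis and vertical below 0.05 rad) or horizontal distance between bar_4 and slab_a below 0.032 m or horizontal distance between bar_4 and slab_b below 0.032 m or horizontal distance between bar_4 and slab_c below 0.032 m) and distance of timer_zero from where it was at the start of the episode below 0.02 m and angle between timer's own z axis and vertical below 0.05 rad and linear speed of each of bar_1, bar_2, bar_3, bar_4 below 0.01 m/s); the robot touches nothing.
It fails at once if the galena crystal is knocked away or over (distance of galena from where it was at the start of the episode above 0.05 m or angle between galena's own z axis and vertical above 0.6 rad).
It fails at once if the streak tile is knocked away or over (distance of streak_tile from where it was at the start of the episode above 0.05 m or angle between streak_tile's own z axis and vertical above 0.6 rad).
It fails at once if the hand lens is knocked away or over (distance of pocket_lens from where it was at the start of the episode above 0.05 m or angle between pocket_lens's own z axis and vertical above 0.6 rad).
Of slab_a, slab_b, slab_c only 2 to 3 are there at a start; the rules pass over those that are not, and their reading is None.
At some moment in a run one of slab_a, slab_b, slab_c may be knocked a few centimetres aside while the robot is not near it.
Once in a run the grip may slacken for a moment while it holds something.
It also fails if it takes over 210 s, if anything falls off the work surface, if the arm or the gripper's body presses on something with over 40 N, if the wrist force passes 120 N, or if a joint passes its speed limit or range.

## Working session

There is one attempt and no reset: what is moved stays moved. The work goes in short steps, Python scripts to look and compute and a shell command to move; the robot and the scene stay as the last step left them, time stands still between calls to the robot, and variables do not carry over. Pictures are saved under pics/ and viewed, and the job is handed in when it is done.

```bash
mkdir -p pics; ls
cat > h.py <<'E'
from workcell import bot
import numpy as np, cv2
from scipy.spatial.transform import Rotation as R
def K(name):
    c=bot.get_calibration(name); f=192/np.tan(np.radians(c["vertical_fov"])/2)
    return f,c["cx"],c["cy"],np.array(c["origin"]),c["orientation"]
def Rm(o):
    o=np.array(o,float)
    return o if o.shape==(3,3) else R.from_euler('xyz',o).as_matrix()
def cloud(name,depth,k=None):
    f,cx,cy,o,ori=k or K(name)
    v,u=np.mgrid[0:384,0:512]
    P=np.stack([(u-cx)/f*depth,(v-cy)/f*depth,depth],-1)
    return P@Rm(ori).T+o
def ray_z(name,row,col,z,k=None):
    f,cx,cy,o,ori=k or K(name)
    d=Rm(ori)@np.array([(col-cx)/f,(row-cy)/f,1.]); t=(z-o[2])/d[2]
    return o+t*d
def proj(name,p,k=None):
    f,cx,cy,o,ori=k or K(name)
    q=Rm(ori).T@(np.array(p)-o); return q[1]/q[2]*f+cy, q[0]/q[2]*f+cx
def save(img,fn,s=1.5):
    cv2.imwrite('pics/'+fn,cv2.cvtColor(cv2.resize(img,None,fx=s,fy=s,interpolation=cv2.INTER_CUBIC),cv2.COLOR_RGB2BGR))
E
python3 - <<'E'
from h import *
print(bot.observe())
for n in("scene","top","wrist"):
    print(n,bot.get_calibration(n))
for n in("scene","top"):
    im,d=bot.grab_frame(n); save(im,n+'0.png'); np.savez(n+'0.npz',im=im,d=d)
E
```

```text
pics
{'clock': 0.0, 'qpos': array([ 1.09981335,  0.52201404, -0.03636487,  1.60000208,  0.02120965,
        1.02111052, -0.11281854]), 'qd': array([ 0.00028523, -0.00016704, -0.00028071,  0.00128667,  0.00074923,
       -0.0002954 , -0.00024752]), 'joint_efforts': array([-1.47071820e-03, -9.27112985e+01,  1.97878920e+00, -3.69938993e+01,
        1.76957552e-02,  8.20889894e-03, -2.29555587e-05]), 'position': array([ 0.24368711, -0.57516508,  0.23072742]), 'tool_rot': array([-3.14044627e+00,  7.21500267e-05,  4.00791941e-01]), 'force': array([0.11391272, 0.16627046, 0.03186014]), 'moment': array([ 0.02227821,  0.00550153, -0.00281429]), 'grip_width': 0.08537338578946681}
scene {'vertical_fov': 49.003551221865436, 'cx': 252.84080298408654, 'cy': 187.01979192178808, 'origin': array([ 1.23480417, -0.07951197,  1.04914865]), 'orientation': array([-2.49873178, -0.00689525,  1.38124043])}
top {'vertical_fov': 45.24880659989519, 'cx': 248.7091998537687, 'cy': 198.03237009849886, 'origin': array([0.42567774, 0.04174966, 1.33058484]), 'orientation': array([-3.06097700e+00,  2.56921958e-03, -1.57266623e+00])}
wrist {'vertical_fov': 61.13410458599468, 'cx': 255.3049663495156, 'cy': 195.8625002057732, 'origin': array([ 0.30412502, -0.54958217,  0.37304698]), 'orientation': array([ 2.87875113e+00,  7.96280374e-04, -1.17035857e+00])}
```

View pics/top0.png

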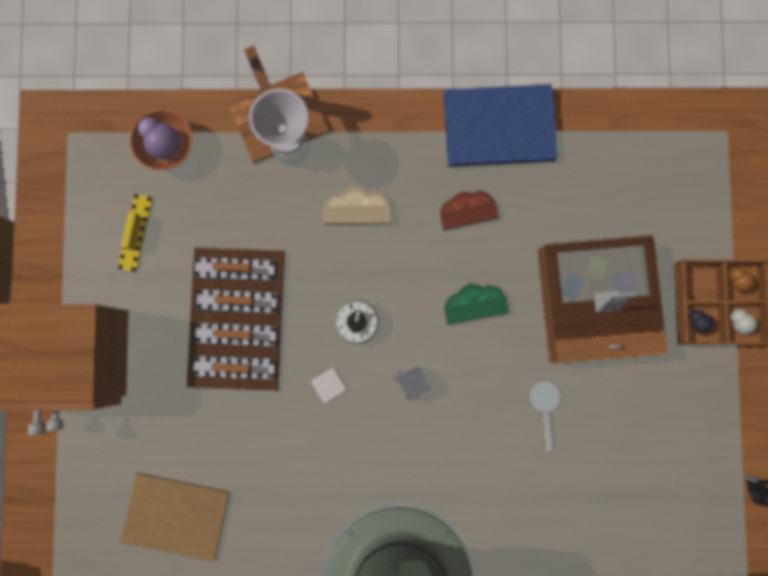

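View pics/scene0.png

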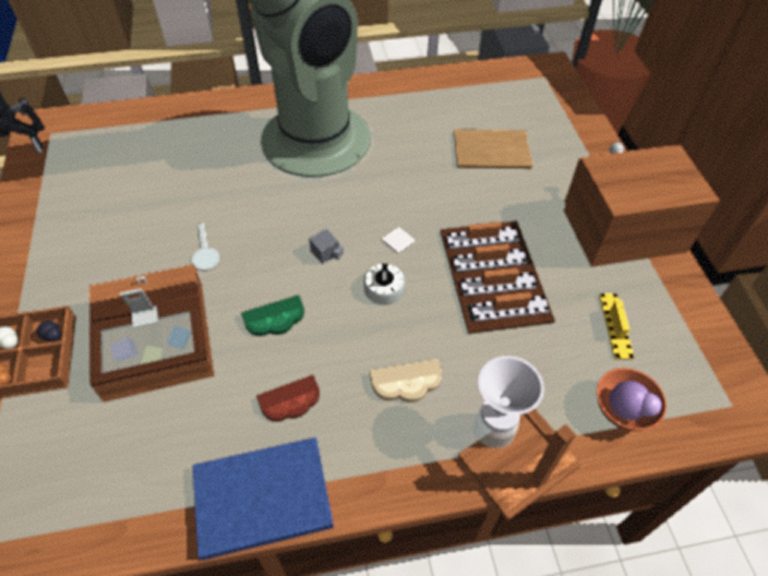

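Three slabs are present (green, cream and red). The rack with four bars is at top-image (236,318), the timer at (357,322), the case at (605,300) with the hasp tilted back, and the yellow look-alike bar at (135,232). Next I measure.

```bash
cat > m.py <<'E'
from h import *
def mask_fit(P,m):
    p=P[m]; return p
E
python3 - <<'E'
from h import *
T=np.load('top0.npz'); S=np.load('scene0.npz')
Pt=cloud('top',T['d']); Ps=cloud('scene',S['d'])
for n,P in(('top',Pt),('scene',Ps)):
    for t in("slab_a","slab_b","slab_c","bar_1","rack","timer","timer_grip","timer_zero","case","hasp_hinge","galena","streak_tile","pocket_lens"):
        rs=bot.tip_of(n,t); o=[]
        for r in rs[:5]:
            rr,cc=r["centre"]; 
            q=P[int(round(rr)),int(round(cc))]
            zt={"timer_grip":.048,"timer_zero":.03,"hasp_hinge":.0735}.get(t,0.01 if t=="bar_1" else 0)
            w=ray_z(n,rr,cc,zt)
            o.append((round(r["score"],2),[round(rr,1),round(cc,1)],w[:2].round(3).tolist(),q.round(3).tolist()))
        print(n,t,o)
print(bot.observe()['clock'])
E
```

```text
top slab_a [(0.9, [216.4, 316.6], [0.48, -0.151], [0.481, -0.153, -0.003]), (0.85, [152.3, 311.6], [0.667, -0.139], [0.668, -0.14, -0.0]), (0.57, [150.0, 237.3], [0.674, 0.078], [0.674, 0.079, 0.001]), (0.53, [257.1, 218.1], [0.363, 0.133], [0.364, 0.133, 0.006])]
top slab_b [(0.9, [216.4, 316.6], [0.48, -0.151], [0.481, -0.153, -0.003]), (0.85, [152.3, 311.6], [0.667, -0.139], [0.668, -0.14, -0.0]), (0.57, [150.0, 237.3], [0.674, 0.078], [0.674, 0.079, 0.001]), (0.53, [257.1, 218.1], [0.363, 0.133], [0.364, 0.133, 0.006])]
top slab_c [(0.9, [216.4, 316.6], [0.48, -0.151], [0.481, -0.153, -0.003]), (0.85, [152.3, 311.6], [0.667, -0.139], [0.668, -0.14, -0.0]), (0.57, [150.0, 237.3], [0.674, 0.078], [0.674, 0.079, 0.001]), (0.53, [257.1, 218.1], [0.363, 0.133], [0.364, 0.133, 0.006])]
top bar_1 [(0.76, [181.2, 155.2], [0.582, 0.315], [0.58, 0.312, 0.026]), (0.75, [199.5, 155.9], [0.529, 0.312], [0.524, 0.302, 0.055]), (0.66, [243.6, 155.5], [0.402, 0.311], [0.402, 0.302, 0.049]), (0.66, [198.5, 230.6], [0.531, 0.097], [0.533, 0.096, -0.001]), (0.65, [153.6, 88.1], [0.663, 0.511], [0.6
[... 1795 characters left out ...]
0.03]), (0.25, [205.3, 94.9], [0.445, -0.404], [0.51, -0.376, 0.088])]
scene timer_grip [(0.46, [174.7, 257.1], [0.456, 0.09], [0.418, 0.098, -0.002])]
scene timer_zero [(0.77, [199.0, 263.5], [0.536, 0.094], [0.522, 0.099, 0.009])]
scene case [(0.77, [227.5, 103.8], [0.529, -0.376], [0.574, -0.357, 0.064])]
scene hasp_hinge [(0.72, [206.4, 97.4], [0.505, -0.374], [0.506, -0.374, 0.077])]
scene galena [(0.79, [167.6, 212.1], [0.364, -0.039], [0.393, -0.04, 0.034])]
scene streak_tile [(0.56, [159.8, 263.8], [0.362, 0.132], [0.366, 0.131, 0.004])]
scene pocket_lens [(0.6, [171.7, 135.2], [0.336, -0.282], [0.338, -0.282, 0.002]), (0.2, [191.7, 254.0], [0.483, 0.076], [0.506, 0.071, 0.032])]
1.4
```

Run:
```python
from h import *
T=np.load('top0.npz'); im=T['im']
c=im[100:270,80:460]; save(c,'top0c.png',2.1)
P=cloud('top',T['d'])
# fit table plane
for u in [(300,200),(200,290),(330,300),(150,200)]: print(P[u].round(4))
```

```text
[0.2422 0.1842 0.0005]
[ 5.272e-01 -7.460e-02 -2.000e-04]
[ 0.1568 -0.1002 -0.0059]
[0.6736 0.1866 0.004 ]
```

```bash
python3 -m inch '[{"dz":-15,"rz":-0.146},{"dz":-15,"rz":-0.146},{"dz":-15,"rz":-0.146},{"dz":-15,"rz":-0.146},{"dz":-15,"rz":-0.146},{"dz":-15,"rz":-0.146},{"dz":-15,"rz":-0.146},{"dz":-15,"rz":-0.148}]'
```

```text
schema error: expected keys dx, dy, dz, rx, ry, rz, hand
```

View pics/top0c.png

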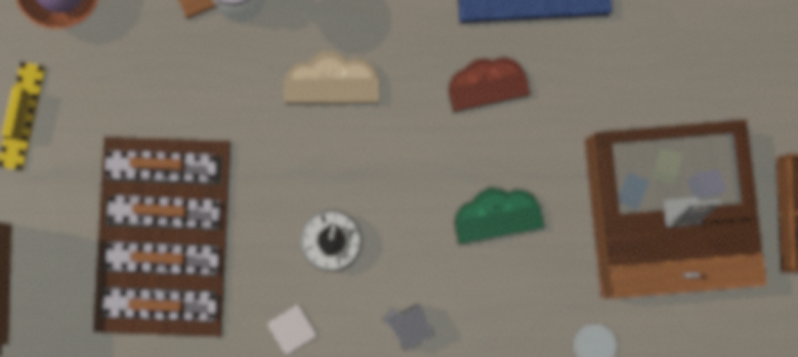

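The crop shows the rack with four bars at (165,235), the timer at (331,240) with its pointer already towards the top (zero) and slightly right, and the case at right. Rows need all the keys, so I retry.

```bash
python3 -m inch '[{"dx":0,"dy":0,"dz":-15,"rx":0,"ry":0,"rz":-0.146,"hand":-1},{"dx":0,"dy":0,"dz":-15,"rx":0,"ry":0,"rz":-0.146,"hand":-1},{"dx":0,"dy":0,"dz":-15,"rx":0,"ry":0,"rz":-0.146,"hand":-1},{"dx":0,"dy":0,"dz":-15,"rx":0,"ry":0,"rz":-0.146,"hand":-1},{"dx":0,"dy":0,"dz":-15,"rx":0,"ry":0,"rz":-0.146,"hand":-1},{"dx":0,"dy":0,"dz":-15,"rx":0,"ry":0,"rz":-0.146,"hand":-1},{"dx":0,"dy":0,"dz":-15,"rx":0,"ry":0,"rz":-0.146,"hand":-1},{"dx":0,"dy":0,"dz":-15,"rx":0,"ry":0,"rz":-0.148,"hand":-1}]'
```

```text
clock: 2.2
position: [0.2437, -0.5754, 0.3519]
tool_rot: [-3.141, -0.0, 1.577]
force: [0.4, -0.8, -0.2]
grip_width: 0.0857
```

```bash
python3 -m inch '[{"dx":38,"dy":29,"dz":0,"rx":0,"ry":0,"rz":0,"hand":-1},{"dx":38,"dy":29,"dz":0,"rx":0,"ry":0,"rz":0,"hand":-1},{"dx":38,"dy":29,"dz":0,"rx":0,"ry":0,"rz":0,"hand":-1},{"dx":38,"dy":29,"dz":0,"rx":0,"ry":0,"rz":0,"hand":-1},{"dx":38,"dy":29,"dz":0,"rx":0,"ry":0,"rz":0,"hand":-1},{"dx":38,"dy":29,"dz":0,"rx":0,"ry":0,"rz":0,"hand":-1},{"dx":38,"dy":29,"dz":0,"rx":0,"ry":0,"rz":0,"hand":-1},{"dx":38,"dy":29,"dz":0,"rx":0,"ry":0,"rz":0,"hand":-1},{"dx":38,"dy":29,"dz":0,"rx":0,"ry":0,"rz":0,"hand":-1},{"dx":38,"dy":29,"dz":0,"rx":0,"ry":0,"rz":0,"hand":-1}]'
cat > look.py <<'E'
import sys
from h import *
n,fn=sys.argv[1:3]; s=float(sys.argv[3]) if len(sys.argv)>3 else 1.5
k=K(n); o=bot.observe(); im,d=bot.grab_frame(n)
np.savez(fn+'.npz',im=im,d=d,k=np.array(k,dtype=object)); save(im,fn+'.png',s)
print(o['clock'],o['position'].round(4),o['tool_rot'].round(4),o['force'].round(2),round(o['grip_width'],4))
E
python3 look.py wrist w1
```

```text
clock: 3.2
position: [0.5347, -0.1939, 0.3515]
tool_rot: [3.141, 0.0, 1.57]
force: [0.5, -0.1, 0.1]
grip_width: 0.0854
3.2 [ 0.5347 -0.1939  0.3515] [3.1413e+00 3.0000e-04 1.5704e+00] [ 0.46 -0.06  0.06] 0.0854
```

View pics/w1.png

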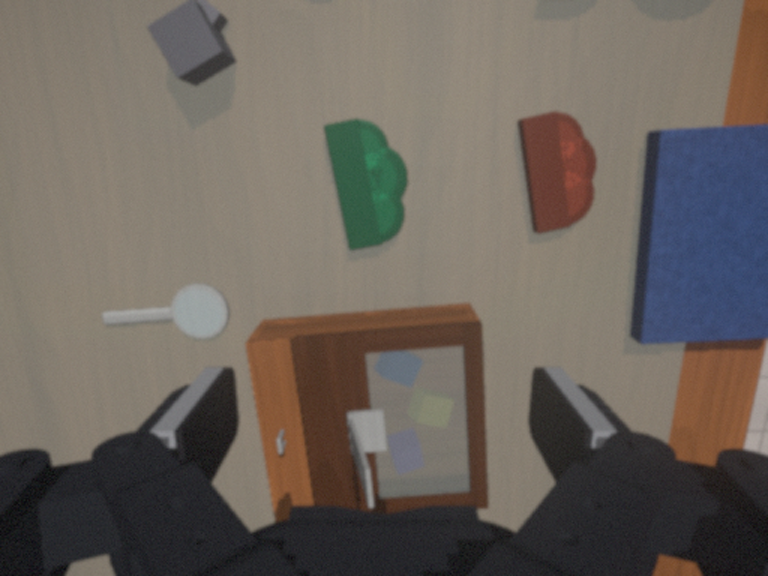

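```bash
cat > edge.py <<'E'
import sys
from h import *
# usage: edge.py npz  -> sawn edge lines for coloured slabs seen in wrist image
TH={'slab_a':(.018,.120),'slab_b':(.020,.130),'slab_c':(.016,.110)}
def seg(im,which):
    hsv=cv2.cvtColor(im,cv2.COLOR_RGB2HSV).astype(int); h,s,v=hsv[...,0],hsv[...,1],hsv[...,2]
    if which=='slab_a': m=(h>55)&(h<90)&(s>120)
    if which=='slab_c': m=((h<7)|(h>172))&(s>130)&(v>25)
    if which=='slab_b': m=(h>12)&(h<32)&(s>50)&(v>120)
    m=m.astype(np.uint8)
    n,l,st,_=cv2.connectedComponentsWithStats(m)
    return [(l==i) for i in range(1,n) if st[i,4]>700]
def run(f,name='wrist'):
    D=np.load(f,allow_pickle=True); im,d=D['im'],D['d']; k=tuple(D['k']); P=cloud(name,d,k)
    for w,(t,L) in TH.items():
        for m in seg(im,w):
            rows,cols=np.where(m); c0=P[m].mean(0)
            # back-project mask at z=t (top) ; sawn edge = lowest x for each y
            camx=k[3][0]
            z=t
            pts=np.array([ray_z(name,r,c,z,k) for r,c in zip(rows,cols)])[:,:2]
            hull=cv2.convexHull(pts.astype(np.float32)*1000)[:,0]/1000
            # longest near-straight: the hull chain facing -x ; use min area of edge candidates
            best=None
            r=[ (c:=cols[rows==q].min()-0.5, q) for q in np.unique(rows)]
            lp=np.array([ray_z(name,q,c,z,k)[:2] for c,q in r])
            # RANSAC line x=a+b*y
            rng=np.random.default_rng(0)
            for _ in range(400):
                i,j=rng.choice(len(lp),2,replace=False)
                if abs(lp[i,1]-lp[j,1])<.03: continue
                b=(lp[i,0]-lp[j,0])/(lp[i,1]-lp[j,1]); a=lp[i,0]-b*lp[i,1]
                inl=abs(lp[:,0]-a-b*lp[:,1])<.0012
                if best is None or inl.sum()>best.sum(): best=inl
            b,a=np.polyfit(lp[best,1],lp[best,0],1)
            ys=lp[best,1]; yc=(ys.min()+ys.max())/2
            print(w,'depthmean',c0.round(3),'top-plane edge mid',np.round([a+b*yc,yc],4),'len',round(np.ptp(ys)*np.hypot(1,b),4),'theta(slab yaw)',round(-np.arctan(b),4),'camx',round(camx,3),'n',best.sum(),len(lp))
if __name__=='__main__': run(sys.argv[1])
E
python3 edge.py w1.npz
```

```text
slab_a depthmean [ 0.532 -0.147  0.018] top-plane edge mid [ 0.5227 -0.1517] len 0.0871 theta(slab yaw) 0.1964 camx 0.535 n 38 64
slab_c depthmean [ 0.714 -0.134  0.017] top-plane edge mid [ 0.704  -0.1316] len 0.081 theta(slab yaw) 0.1777 camx 0.535 n 32 64
```

Run:
```python
from h import *
im=np.load('w1.npz')['im']; hsv=cv2.cvtColor(cv2.GaussianBlur(im,(3,3),0),cv2.COLOR_RGB2HSV)
for r,c in((120,230),(120,255),(113,361),(113,380),(110,300),(120,352),(120,349)): print(r,c,hsv[r,c],im[r,c])
im=np.load('top0.npz')['im'];hsv=cv2.cvtColor(im,cv2.COLOR_RGB2HSV)
for r,c in((143,238),(133,238),(120,238)): print(r,c,hsv[r,c],im[r,c])
```

```text
120 230 [ 73 111  94] [56 95 72]
120 255 [ 74 128 106] [ 54 105  76]
113 361 [  6 130 104] [105  63  52]
113 380 [  6 140 124] [124  70  57]
110 300 [ 17  34 141] [138 131 121]
120 352 [ 7 85 78] [74 56 50]
120 349 [ 17  31 115] [117 112 104]
143 238 [ 19  68 154] [154 139 113]
133 238 [ 19  65 176] [176 159 131]
120 238 [ 24  29 122] [122 119 108]
```

```bash
sed -i "s/m=(h>55)&(h<90)&(s>120)/m=(h>55)\&(h<90)\&(s>65)/; s/m=((h<7)|(h>172))&(s>130)&(v>25)/m=((h<9)|(h>172))\&(s>60)\&(v>25)/; s/(s>50)&(v>120)/(s>50)\&(v>100)/" edge.py
sed -i "s/hsv=cv2.cvtColor(im,/hsv=cv2.cvtColor(cv2.GaussianBlur(im,(3,3),0),/" edge.py
python3 edge.py w1.npz
```

```text
slab_a depthmean [ 0.519 -0.146  0.019] top-plane edge mid [ 0.4915 -0.1517] len 0.1139 theta(slab yaw) 0.1831 camx 0.535 n 81 86
slab_c depthmean [ 0.7   -0.135  0.018] top-plane edge mid [ 0.6729 -0.1432] len 0.1028 theta(slab yaw) 0.2222 camx 0.535 n 68 80
```

Run:
```python
from h import *
D=np.load('w1.npz',allow_pickle=True); d=D['d'];k=tuple(D['k']);P=cloud('wrist',d,k)
print(k)
for t in("pocket_lens","galena","slab_a","hasp_hinge","case"):
    for r in bot.tip_of('wrist',t)[:3]:
        rr,cc=r["centre"]; print(t,round(r["score"],2),np.round([rr,cc],1),ray_z('wrist',rr,cc,.0735 if t=="hasp_hinge" else 0,k).round(4),P[int(rr),int(cc)].round(4))
for u in [(30,200),(150,100),(120,200),(120,320),(60,300),(250,330),(20,100),(200,60)]: print(u,P[u].round(4))
```

```text
(np.float64(325.08077095098537), 255.3049663495156, 195.8625002057732, array([ 0.53457891, -0.12806074,  0.49383013]), array([ 2.87803396e+00, -6.85918550e-04, -7.32914421e-04]))
pocket_lens 0.78 [203.2 132.7] [ 0.3408 -0.2732  0.    ] [ 0.343  -0.2704  0.0084]
galena 0.64 [ 35.6 134.1] [ 0.3667 -0.0307  0.    ] [ 0.3811 -0.0384  0.0425]
slab_a 0.92 [116.2 346.4] [ 0.6694 -0.1396  0.    ] [ 6.686e-01 -1.393e-01  6.000e-04]
slab_a 0.74 [129.3 223. ] [ 0.4867 -0.1585  0.    ] [ 0.4868 -0.158   0.0005]
hasp_hinge 0.75 [286.8 232.7] [ 0.5019 -0.3779  0.0735] [ 0.5006 -0.3789  0.0697]
case 0.94 [263.8 247.6] [ 0.5219 -0.3786  0.    ] [ 0.5228 -0.3433  0.0672]
case 0.17 [ 32.9 135.3] [ 0.3687 -0.0273  0.    ] [ 0.3837 -0.0355  0.0454]
(30, 200) [ 0.4587 -0.0239  0.0009]
(150, 100) [ 0.2992 -0.1892 -0.0007]
(120, 200) [ 4.53e-01 -1.45e-01 -4.00e-04]
(120, 320) [ 0.6305 -0.145   0.0009]
(60, 300) [ 5.982e-01 -6.240e-02 -2.000e-04]
(250, 330) [ 6.577e-01 -3.536e-01  5.000e-04]
(20, 100) [ 0.3407 -0.0215  0.0438]
(200, 60) [ 0.226  -0.2681 -0.001 ]
```

```bash
python3 -m inch '[{"dx":40,"dy":0,"dz":0,"rx":0,"ry":0,"rz":0,"hand":-1},{"dx":40,"dy":0,"dz":0,"rx":0,"ry":0,"rz":0,"hand":-1},{"dx":40,"dy":0,"dz":10,"rx":0,"ry":0,"rz":0,"hand":-1},{"dx":40,"dy":0,"dz":10,"rx":0,"ry":0,"rz":0,"hand":-1},{"dx":20,"dy":0,"dz":10,"rx":0,"ry":0,"rz":0,"hand":-1},{"dx":10,"dy":0,"dz":10,"rx":0,"ry":0,"rz":0,"hand":-1},{"dx":0,"dy":0,"dz":10,"rx":0,"ry":0,"rz":0,"hand":-1},{"dx":0,"dy":0,"dz":0,"rx":0,"ry":0,"rz":0,"hand":-1}]'
python3 look.py wrist w2; python3 edge.py w2.npz
```

```text
clock: 4.3
position: [0.5334, -0.0074, 0.3]
tool_rot: [-3.14, 0.001, 1.569]
force: [-0.6, -0.8, -0.3]
grip_width: 0.0856
4.3 [ 0.5334 -0.0074  0.3   ] [-3.1397e+00  6.0000e-04  1.5688e+00] [-0.59 -0.82 -0.31] 0.0856
slab_a depthmean [ 0.519 -0.143  0.019] top-plane edge mid [ 0.4912 -0.1504] len 0.1158 theta(slab yaw) 0.182 camx 0.534 n 74 79
slab_b depthmean [0.705 0.081 0.021] top-plane edge mid [0.6747 0.0788] len 0.1282 theta(slab yaw) 0.0036 camx 0.534 n 109 111
slab_c depthmean [ 0.695 -0.107  0.026] top-plane edge mid [ 0.6665 -0.1119] len 0.0508 theta(slab yaw) 0.2298 camx 0.534 n 34 50
```

View pics/w2.png

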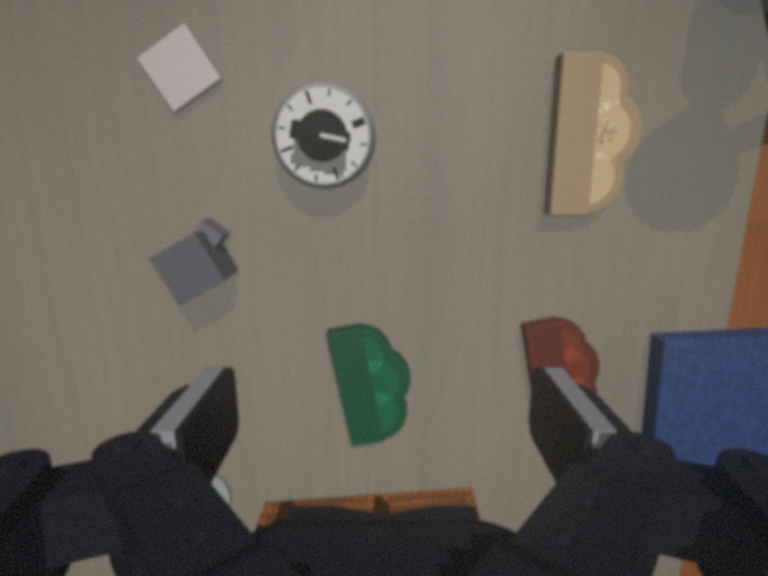

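The view shows the timer at (322,135) with its zero tick at (358,122) and its pointer at (345,140). The cream slab is at (590,130). Next, the rack.

```bash
python3 -m inch '[{"dx":40,"dy":-5,"dz":0,"rx":0,"ry":0,"rz":0,"hand":-1},{"dx":40,"dy":-5,"dz":0,"rx":0,"ry":0,"rz":0,"hand":-1},{"dx":40,"dy":-5,"dz":0,"rx":0,"ry":0,"rz":0,"hand":-1},{"dx":40,"dy":-5,"dz":0,"rx":0,"ry":0,"rz":0,"hand":-1},{"dx":40,"dy":-5,"dz":0,"rx":0,"ry":0,"rz":0,"hand":-0.2},{"dx":20,"dy":0,"dz":0,"rx":0,"ry":0,"rz":0,"hand":-0.2},{"dx":0,"dy":0,"dz":0,"rx":0,"ry":0,"rz":0,"hand":-0.2},{"dx":0,"dy":0,"dz":0,"rx":0,"ry":0,"rz":0,"hand":-0.2},{"dx":0,"dy":0,"dz":0,"rx":0,"ry":0,"rz":0,"hand":-0.2}]'
python3 look.py wrist w3
```

```text
clock: 5.25
position: [0.5095, 0.2128, 0.3014]
tool_rot: [3.141, 0.001, 1.568]
force: [-0.4, 0.6, 0.4]
grip_width: 0.0513
5.25 [0.5095 0.2128 0.3014] [3.1414e+00 6.0000e-04 1.5684e+00] [-0.43  0.55  0.4 ] 0.0513
```

View pics/w3.png

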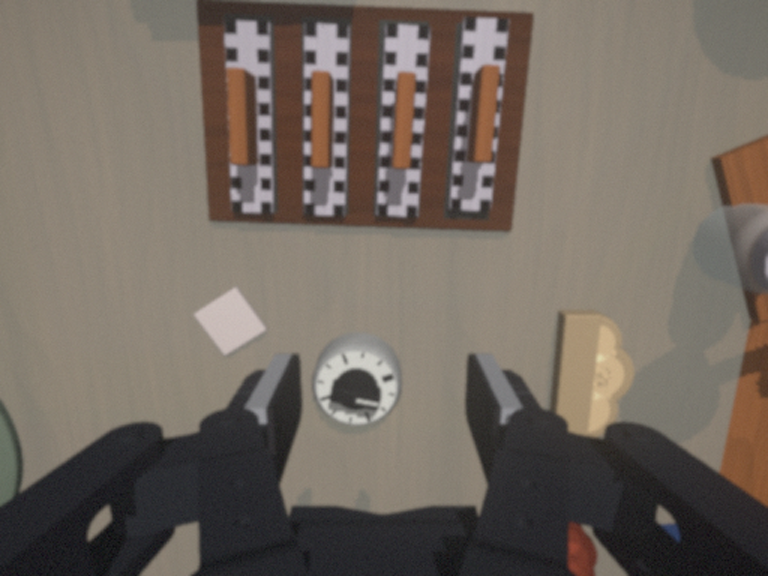

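```bash
cat > ribs.py <<'E'
import sys
from h import *
def ribs(f,z0,tol=.008):
    D=np.load(f,allow_pickle=True); im,d=D['im'],D['d'];k=tuple(D['k'])
    P=cloud('wrist',d,k)
    hsv=cv2.cvtColor(im,cv2.COLOR_RGB2HSV).astype(int)
    m=(abs(P[...,2]-z0)<tol)&(hsv[...,0]<22)&(hsv[...,1]>90)&(np.hypot(P[...,0],P[...,1])>.3)
    n,l,st,_=cv2.connectedComponentsWithStats(m.astype(np.uint8))
    for i in range(1,n):
        if st[i,4]<200: continue
        rr,cc=np.where(l==i)
        pts=np.array([ray_z('wrist',r,c,z0,k)[:2] for r,c in zip(rr,cc)])
        (c,s,a)=cv2.minAreaRect((pts*1000).astype(np.float32))
        b=cv2.boxPoints((c,s,a)); e=b[1]-b[0] if np.linalg.norm(b[1]-b[0])>np.linalg.norm(b[2]-b[1]) else b[2]-b[1]
        if e[1]<0:e=-e
        print('rib',np.round(np.array(c)/1000,4),'size',np.round(s,1),'yaw of y-axis',round(float(np.arctan2(-e[0],e[1])),4),'zmed',P[l==i][:,2].mean().round(4))
ribs(sys.argv[1],float(sys.argv[2]))
E
python3 ribs.py w3.npz .054
```

```text
rib [0.5868 0.3131] size [67.4 15.1] yaw of y-axis -0.0422 zmed 0.0532
rib [0.4007 0.3115] size [67.5 15.5] yaw of y-axis -0.0432 zmed 0.053
rib [0.4625 0.3092] size [67.9 14.5] yaw of y-axis -0.0641 zmed 0.0533
rib [0.5251 0.3085] size [66.9 13.7] yaw of y-axis -0.0531 zmed 0.0535
```

```bash
cat > go.py <<'E'
import sys
from h import *
x,y,z=map(float,sys.argv[1:4]); o=bot.observe(); p=o['position']; M=R.from_euler('xyz',o['tool_rot'])
yaw=float(sys.argv[4]) if len(sys.argv)>4 else o['tool_rot'][2]
T=R.from_euler('xyz',[np.pi,0,yaw])
d=T.as_matrix().T@(np.array([x,y,z])-p)*1000
rv=(M.inv()*T).as_rotvec()
print('now',p.round(4),o['tool_rot'].round(4),'| turn first',rv.round(3),'then d(mm)',d.round(1))
E
python3 go.py 0.587 0.3115 0.10 1.521
```

```text
now [0.5094 0.2129 0.3014] [3.1413e+00 5.0000e-04 1.5684e+00] | turn first [0.    0.    0.047] then d(mm) [102.3  72.6 201.4]
```

```bash
python3 -m inch '[{"dx":0,"dy":0,"dz":0,"rx":0,"ry":0,"rz":0.047,"hand":0.05},{"dx":34,"dy":24,"dz":20,"rx":0,"ry":0,"rz":0,"hand":0.05},{"dx":34,"dy":24,"dz":30,"rx":0,"ry":0,"rz":0,"hand":0.05},{"dx":34,"dy":24,"dz":40,"rx":0,"ry":0,"rz":0,"hand":0.05},{"dx":0,"dy":0,"dz":40,"rx":0,"ry":0,"rz":0,"hand":0.05},{"dx":0,"dy":0,"dz":40,"rx":0,"ry":0,"rz":0,"hand":0.05},{"dx":0,"dy":0,"dz":30,"rx":0,"ry":0,"rz":0,"hand":0.05},{"dx":0,"dy":0,"dz":0,"rx":0,"ry":0,"rz":0,"hand":0.05},{"dx":0,"dy":0,"dz":0,"rx":0,"ry":0,"rz":0,"hand":0.05}]'; python3 look.py wrist w4; python3 look.py scene s4; python3 go.py 0.587 0.3115 0.023 1.521
```

```text
clock: 6.2
position: [0.5821, 0.3073, 0.1083]
tool_rot: [3.141, -0.0, 1.523]
force: [-0.7, -0.2, 1.5]
grip_width: 0.0406
6.2 [0.5821 0.3073 0.1083] [ 3.1414e+00 -1.0000e-04  1.5227e+00] [-0.7  -0.18  1.49] 0.0406
6.25 [0.5825 0.3077 0.1093] [ 3.1400e+00 -1.0000e-03  1.5228e+00] [-0.01  0.15  0.77] 0.0408
now [0.5826 0.3079 0.1096] [ 3.1393e+00 -1.4000e-03  1.5229e+00] | turn first [ 0.002 -0.001  0.002] then d(mm) [ 3.8  4.2 86.6]
```

View pics/w4.png

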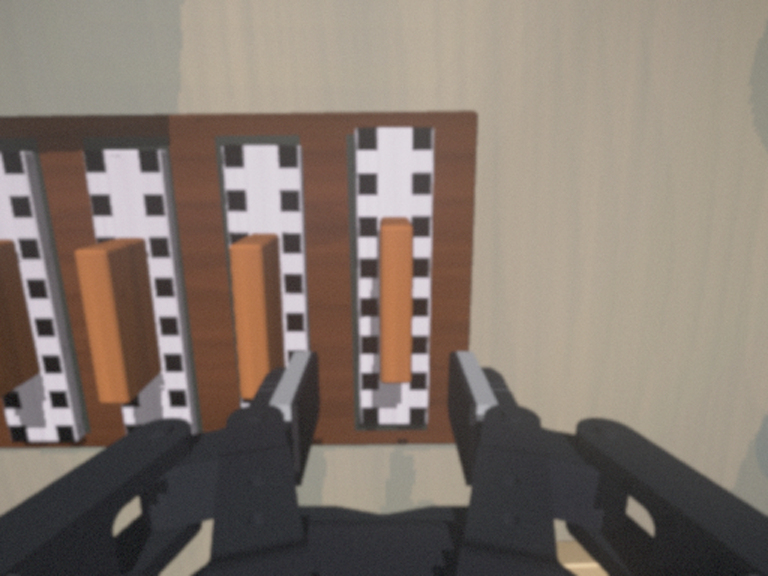

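The fingers straddle the outer bar's rib (x≈397, with the finger midline at about 381), and the 4 mm correction agrees with that. Descend and grip.

```bash
python3 -m inch '[{"dx":4,"dy":4,"dz":15,"rx":0,"ry":0,"rz":0,"hand":0.05},{"dx":0,"dy":0,"dz":20,"rx":0,"ry":0,"rz":0,"hand":0.05},{"dx":0,"dy":0,"dz":20,"rx":0,"ry":0,"rz":0,"hand":0.05},{"dx":0,"dy":0,"dz":15,"rx":0,"ry":0,"rz":0,"hand":0.05},{"dx":0,"dy":0,"dz":10,"rx":0,"ry":0,"rz":0,"hand":0.05},{"dx":0,"dy":0,"dz":6,"rx":0,"ry":0,"rz":0,"hand":0.05},{"dx":0,"dy":0,"dz":0,"rx":0,"ry":0,"rz":0,"hand":0.05},{"dx":0,"dy":0,"dz":0,"rx":0,"ry":0,"rz":0,"hand":0.05}]'; python3 look.py wrist w5
```

```text
clock: 7.1
position: [0.586, 0.3118, 0.022]
tool_rot: [3.141, -0.0, 1.524]
force: [0.9, 1.2, 1.2]
grip_width: 0.0407
7.1 [0.586  0.3118 0.022 ] [ 3.1410e+00 -4.0000e-04  1.5238e+00] [0.85 1.16 1.16] 0.0407
```

View pics/w5.png

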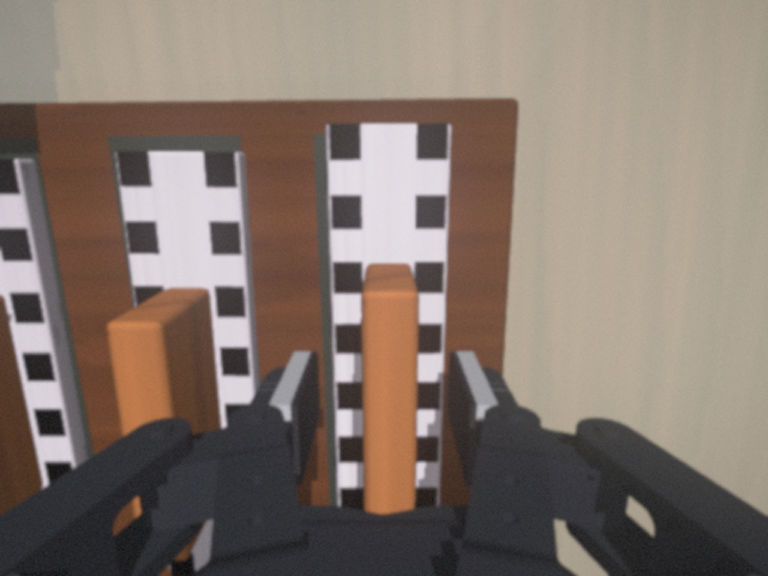

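```bash
python3 -m inch '[{"dx":0,"dy":0,"dz":0,"rx":0,"ry":0,"rz":0,"hand":1},{"dx":0,"dy":0,"dz":0,"rx":0,"ry":0,"rz":0,"hand":1},{"dx":0,"dy":0,"dz":0,"rx":0,"ry":0,"rz":0,"hand":1},{"dx":0,"dy":0,"dz":0,"rx":0,"ry":0,"rz":0,"hand":1},{"dx":0,"dy":0,"dz":0,"rx":0,"ry":0,"rz":0,"hand":1},{"dx":0,"dy":0,"dz":-5,"rx":0,"ry":0,"rz":0,"hand":1},{"dx":0,"dy":0,"dz":-15,"rx":0,"ry":0,"rz":0,"hand":1},{"dx":0,"dy":0,"dz":-20,"rx":0,"ry":0,"rz":0,"hand":1},{"dx":0,"dy":0,"dz":-20,"rx":0,"ry":0,"rz":0,"hand":1},{"dx":0,"dy":0,"dz":0,"rx":0,"ry":0,"rz":0,"hand":1}]' 70; python3 look.py wrist w6; python3 look.py scene s6
```

```text
clock: 8.15
position: [0.5869, 0.3125, 0.085]
tool_rot: [3.138, -0.002, 1.524]
force: [0.7, -0.1, -2.3]
grip_width: 0.0131
8.15 [0.5869 0.3125 0.085 ] [ 3.1381e+00 -2.4000e-03  1.5236e+00] [ 0.7  -0.08 -2.31] 0.0131
8.2 [0.5864 0.3119 0.0833] [ 3.1394e+00 -1.3000e-03  1.5236e+00] [ 0.58  0.01 -2.36] 0.0131
```

View pics/w6.png

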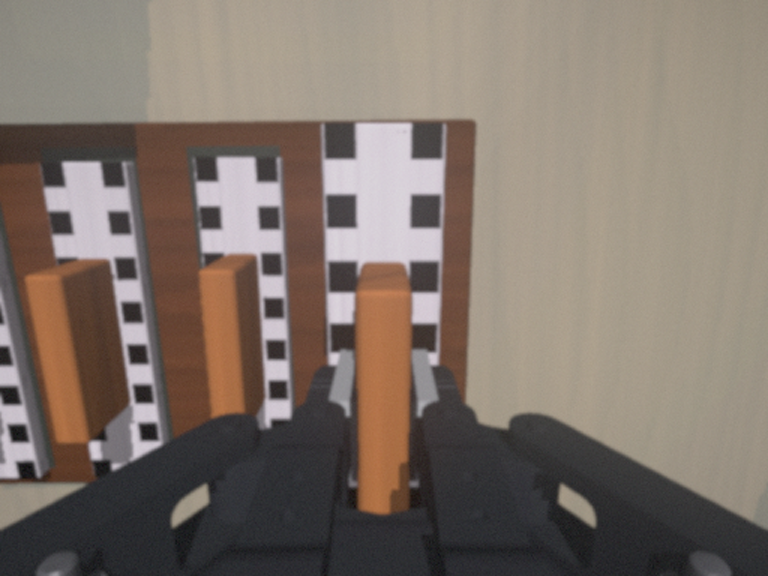

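View pics/s6.png

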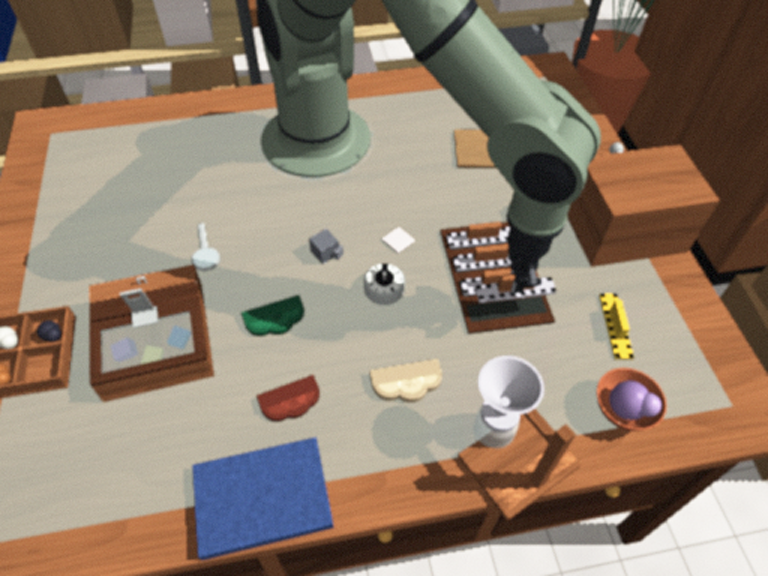

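```bash
python3 go.py 0.632 0.079 0.075 1.572
```

```text
now [0.5859 0.3115 0.0821] [ 3.1408e+00 -3.0000e-04  1.5236e+00] | turn first [ 0.001 -0.    -0.048] then d(mm) [-232.6   45.8    7.1]
```

```bash
python3 -m inch '[{"dx":0,"dy":0,"dz":0,"rx":0,"ry":0,"rz":-0.048,"hand":1},{"dx":-25,"dy":0,"dz":0,"rx":0,"ry":0,"rz":0,"hand":1},{"dx":-35,"dy":8,"dz":0,"rx":0,"ry":0,"rz":0,"hand":1},{"dx":-40,"dy":8,"dz":0,"rx":0,"ry":0,"rz":0,"hand":1},{"dx":-40,"dy":8,"dz":0,"rx":0,"ry":0,"rz":0,"hand":1},{"dx":-40,"dy":8,"dz":0,"rx":0,"ry":0,"rz":0,"hand":1},{"dx":-30,"dy":8,"dz":0,"rx":0,"ry":0,"rz":0,"hand":1},{"dx":-18,"dy":4,"dz":3,"rx":0,"ry":0,"rz":0,"hand":1},{"dx":-4,"dy":1,"dz":3,"rx":0,"ry":0,"rz":0,"hand":1},{"dx":0,"dy":0,"dz":0,"rx":0,"ry":0,"rz":0,"hand":1}]' 70; python3 look.py wrist w7;python3 edge.py w7.npz;  python3 look.py top t7
```

```text
clock: 9.25
position: [0.6303, 0.08, 0.0745]
tool_rot: [-3.14, -0.0, 1.572]
force: [-0.3, 0.9, -2.3]
grip_width: 0.0133
9.25 [0.6303 0.08   0.0745] [-3.1402e+00 -4.0000e-04  1.5718e+00] [-0.29  0.92 -2.35] 0.0133
slab_b depthmean [0.705 0.09  0.02 ] top-plane edge mid [0.6749 0.0878] len 0.1119 theta(slab yaw) 0.0071 camx 0.63 n 170 182
9.3 [0.6303 0.0811 0.0749] [-3.1406e+00 -9.0000e-04  1.5729e+00] [-0.52  1.38 -1.99] 0.0133
```

View pics/w7.png

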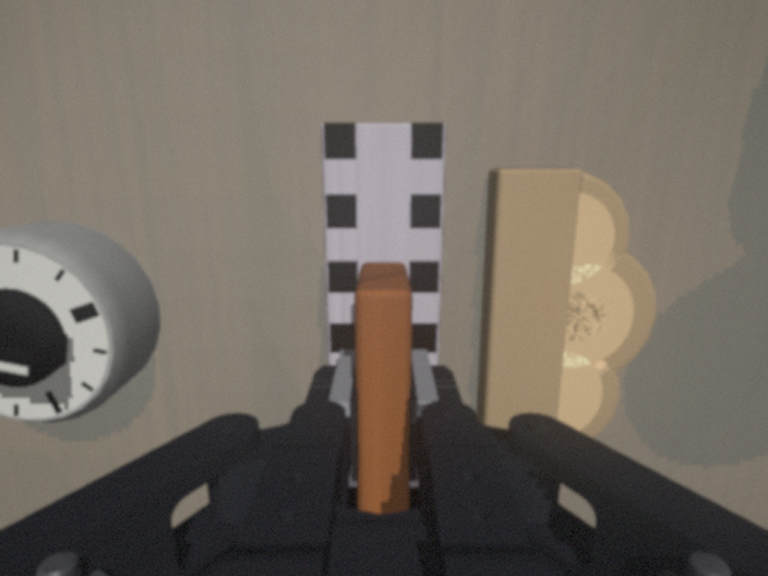

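```bash
python3 -m inch '[{"dx":-1,"dy":0,"dz":15,"rx":0,"ry":0,"rz":0,"hand":1},{"dx":-1,"dy":0,"dz":20,"rx":0,"ry":0,"rz":0,"hand":1},{"dx":0,"dy":4,"dz":15,"rx":0,"ry":0,"rz":-0.004,"hand":1},{"dx":0,"dy":4,"dz":8,"rx":0,"ry":0,"rz":0,"hand":1},{"dx":0,"dy":4,"dz":2,"rx":0,"ry":0,"rz":0,"hand":1},{"dx":0,"dy":3,"dz":0,"rx":0,"ry":0,"rz":0,"hand":1},{"dx":0,"dy":3,"dz":0,"rx":0,"ry":0,"rz":0,"hand":1},{"dx":0,"dy":2,"dz":0,"rx":0,"ry":0,"rz":0,"hand":1},{"dx":0,"dy":0,"dz":0,"rx":0,"ry":0,"rz":0,"hand":1},{"dx":0,"dy":0,"dz":0,"rx":0,"ry":0,"rz":0,"hand":1}]' 70; python3 look.py wrist w8;python3 edge.py w8.npz
```

```text
clock: 10.35
position: [0.651, 0.0777, 0.0157]
tool_rot: [3.141, -0.0, 1.576]
force: [-1.1, 0.7, -1.6]
grip_width: 0.0131
10.35 [0.651  0.0777 0.0157] [ 3.1413 -0.      1.5757] [-1.11  0.7  -1.63] 0.0131
slab_b depthmean [0.706 0.103 0.02 ] top-plane edge mid [0.675  0.1071] len 0.0733 theta(slab yaw) 0.0084 camx 0.651 n 161 201
```

View pics/w8.png

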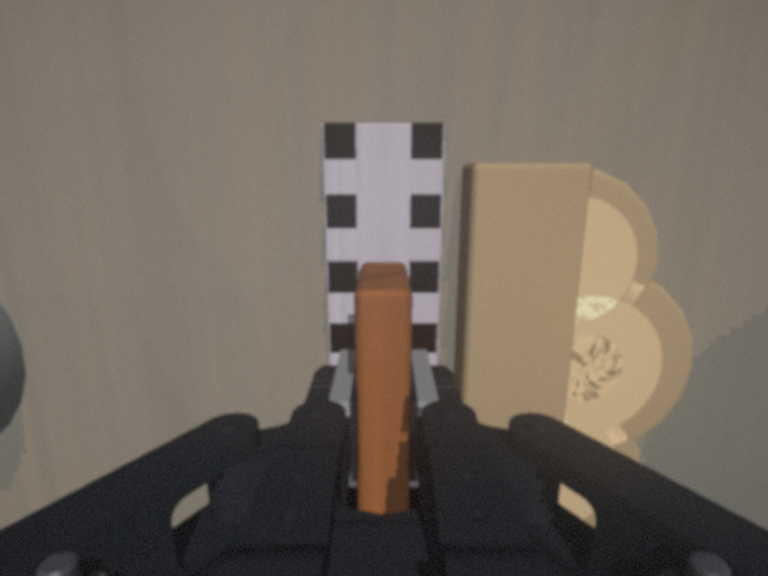

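```bash
python3 -m inch '[{"dx":0,"dy":0,"dz":1.5,"rx":0,"ry":0,"rz":0,"hand":1},{"dx":0,"dy":1.5,"dz":0.5,"rx":0,"ry":0,"rz":0,"hand":1},{"dx":0,"dy":1.5,"dz":0,"rx":0,"ry":0,"rz":0,"hand":1},{"dx":0,"dy":1.5,"dz":0,"rx":0,"ry":0,"rz":0,"hand":1},{"dx":0,"dy":1.0,"dz":0,"rx":0,"ry":0,"rz":0,"hand":1},{"dx":0,"dy":1,"dz":0,"rx":0,"ry":0,"rz":0,"hand":1}]' 70; python3 -m inch '[{"dx":0,"dy":1,"dz":0,"rx":0,"ry":0,"rz":0,"hand":1},{"dx":0,"dy":0.5,"dz":0,"rx":0,"ry":0,"rz":0,"hand":1}]'; python3 -m inch '[{"dx":0,"dy":1,"dz":0,"rx":0,"ry":0,"rz":0,"hand":1},{"dx":0,"dy":0.5,"dz":0,"rx":0,"ry":0,"rz":0,"hand":1}]'; python3 look.py wrist w9;python3 edge.py w9.npz
```

```text
clock: 11.0
position: [0.657, 0.0777, 0.0132]
tool_rot: [-3.14, 0.0, 1.576]
force: [-6.1, -0.2, 0.1]
grip_width: 0.0129
clock: 11.2
position: [0.6582, 0.0778, 0.0133]
tool_rot: [-3.14, 0.0, 1.576]
force: [-5.7, -0.5, 1.6]
grip_width: 0.0129
clock: 11.4
position: [0.6597, 0.0778, 0.0132]
tool_rot: [-3.14, 0.0, 1.576]
force: [-5.7, -0.2, 0.0]
grip_width: 0.013
11.4 [0.6597 0.0778 0.0132] [-3.1400e+00  2.0000e-04  1.5759e+00] [-5.66 -0.19  0.02] 0.013
slab_b depthmean [0.709 0.104 0.02 ] top-plane edge mid [0.6779 0.1135] len 0.0605 theta(slab yaw) 0.01 camx 0.66 n 140 196
```

View pics/w9.png

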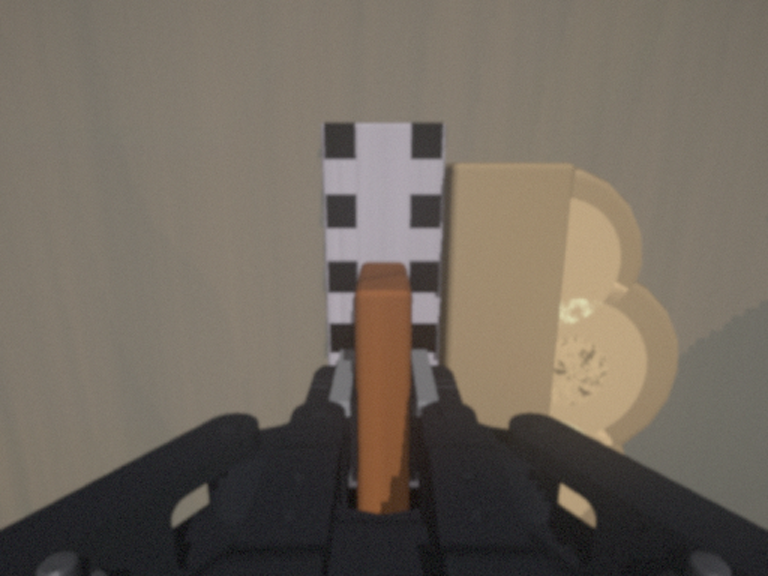

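```bash
python3 -m inch '[{"dx":0,"dy":0.2,"dz":1,"rx":0,"ry":0,"rz":0,"hand":1},{"dx":0,"dy":0,"dz":0.3,"rx":0,"ry":0,"rz":0,"hand":1},{"dx":0,"dy":0,"dz":0,"rx":0,"ry":0,"rz":0,"hand":1}]'
```

```text
clock: 11.75
position: [0.6599, 0.0778, 0.0127]
tool_rot: [-3.14, 0.0, 1.576]
force: [-10.4, -1.4, 12.1]
grip_width: 0.0131
```

```bash
python3 -m inch '[{"dx":0,"dy":0,"dz":-0.3,"rx":0,"ry":0,"rz":0,"hand":1},{"dx":0,"dy":0,"dz":0,"rx":0,"ry":0,"rz":0,"hand":0.4},{"dx":0,"dy":0,"dz":0,"rx":0,"ry":0,"rz":0,"hand":0.2},{"dx":0,"dy":0,"dz":0,"rx":0,"ry":0,"rz":0,"hand":0.2},{"dx":0,"dy":0,"dz":-10,"rx":0,"ry":0,"rz":0,"hand":0.2},{"dx":0,"dy":0,"dz":-25,"rx":0,"ry":0,"rz":0,"hand":0.2},{"dx":0,"dy":0,"dz":-40,"rx":0,"ry":0,"rz":0,"hand":0.2},{"dx":0,"dy":0,"dz":-40,"rx":0,"ry":0,"rz":0,"hand":0.2},{"dx":0,"dy":0,"dz":-20,"rx":0,"ry":0,"rz":0,"hand":0.2},{"dx":0,"dy":0,"dz":0,"rx":0,"ry":0,"rz":0,"hand":0.2}]'; python3 look.py wrist w10;python3 edge.py w10.npz; python3 ribs.py w10.npz .044
```

```text
clock: 12.75
position: [0.6625, 0.0781, 0.1518]
tool_rot: [3.135, -0.001, 1.575]
force: [0.6, -0.0, 0.1]
grip_width: 0.0342
12.75 [0.6625 0.0781 0.1518] [ 3.1355e+00 -8.0000e-04  1.5753e+00] [ 0.56 -0.02  0.12] 0.0342
slab_b depthmean [0.718 0.086 0.021] top-plane edge mid [0.6876 0.0801] len 0.1284 theta(slab yaw) 0.0077 camx 0.661 n 146 147
rib [0.6595 0.081 ] size [13.3 68.7] yaw of y-axis 0.0072 zmed 0.0435
```

View pics/w10.png

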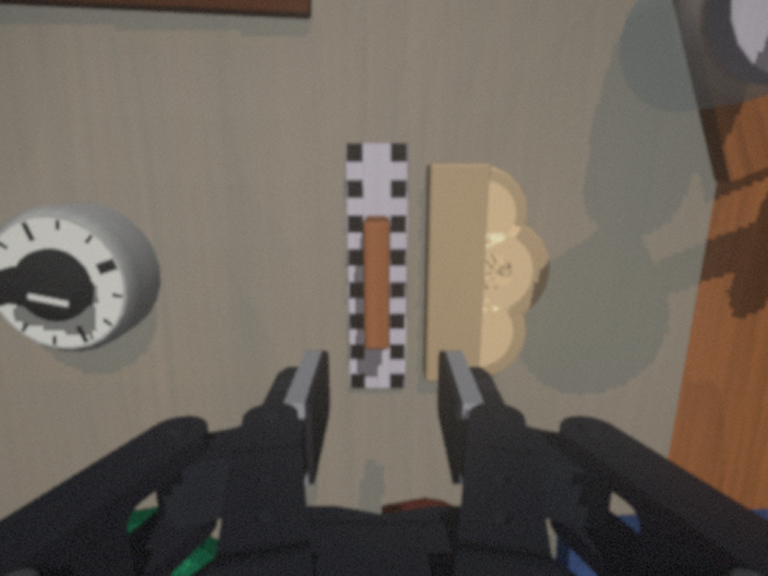

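The release pushed the slab about 10 mm off the bar: the +x finger, low at z≈13 mm, opened against the slab. I will regrip higher, with the tips above the slab top, and push again.

```bash
python3 go.py 0.6595 0.079 0.026 1.578
```

```text
now [0.6617 0.0778 0.1497] [ 3.1379e+00 -3.0000e-04  1.5754e+00] | turn first [ 0.004 -0.    -0.003] then d(mm) [  1.2  -2.2 123.7]
```

```bash
python3 -m inch '[{"dx":1,"dy":-2,"dz":30,"rx":0.0,"ry":0,"rz":-0.003,"hand":0.2},{"dx":0,"dy":0,"dz":35,"rx":0,"ry":0,"rz":0,"hand":0.2},{"dx":0,"dy":0,"dz":30,"rx":0,"ry":0,"rz":0,"hand":0.2},{"dx":0,"dy":0,"dz":18,"rx":0,"ry":0,"rz":0,"hand":0.2},{"dx":0,"dy":0,"dz":6,"rx":0,"ry":0,"rz":0,"hand":0.2},{"dx":0,"dy":0,"dz":0,"rx":0,"ry":0,"rz":0,"hand":0.2},{"dx":0,"dy":0,"dz":0,"rx":0,"ry":0,"rz":0,"hand":0.2}]'; python3 go.py 0.6595 0.079 0.026 1.578
```

```text
clock: 13.5
position: [0.6593, 0.079, 0.0297]
tool_rot: [3.14, -0.0, 1.579]
force: [-0.2, 0.5, 0.8]
grip_width: 0.0341
now [0.6593 0.079  0.0297] [ 3.1401e+00 -4.0000e-04  1.5787e+00] | turn first [ 0.002 -0.     0.001] then d(mm) [-0.   0.2  3.7]
```

```bash
python3 -m inch '[{"dx":0,"dy":0,"dz":4,"rx":0,"ry":0,"rz":0,"hand":0.2},{"dx":0,"dy":0,"dz":0,"rx":0,"ry":0,"rz":0,"hand":1},{"dx":0,"dy":0,"dz":0,"rx":0,"ry":0,"rz":0,"hand":1},{"dx":0,"dy":0,"dz":0,"rx":0,"ry":0,"rz":0,"hand":1},{"dx":0,"dy":3,"dz":0,"rx":0,"ry":0,"rz":0,"hand":1},{"dx":0,"dy":3,"dz":0,"rx":0,"ry":0,"rz":0,"hand":1},{"dx":0,"dy":2,"dz":0,"rx":0,"ry":0,"rz":0,"hand":1},{"dx":0,"dy":1,"dz":0,"rx":0,"ry":0,"rz":0,"hand":1},{"dx":0,"dy":1,"dz":0,"rx":0,"ry":0,"rz":0,"hand":1}]' 60;python3 -m inch '[{"dx":0,"dy":1,"dz":0,"rx":0,"ry":0,"rz":0,"hand":1},{"dx":0,"dy":1,"dz":0,"rx":0,"ry":0,"rz":0,"hand":1},{"dx":0,"dy":0,"dz":0,"rx":0,"ry":0,"rz":0,"hand":1}]'; python3 look.py wrist w11
```

```text
clock: 14.4
position: [0.6679, 0.0791, 0.0248]
tool_rot: [-3.14, 0.0, 1.579]
force: [-7.9, 0.4, 9.5]
grip_width: 0.0129
clock: 14.7
position: [0.6701, 0.0791, 0.0248]
tool_rot: [-3.14, 0.0, 1.579]
force: [-6.4, -0.0, 8.5]
grip_width: 0.0128
14.7 [0.6701 0.0791 0.0248] [-3.1403e+00  1.0000e-04  1.5789e+00] [-6.43 -0.04  8.54] 0.0128
```

View pics/w11.png

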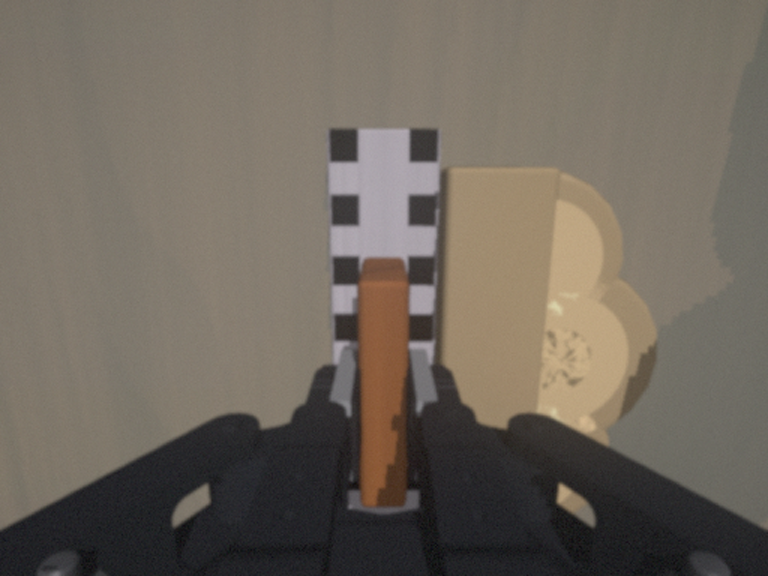

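```bash
python3 -m inch '[{"dx":0,"dy":1,"dz":0,"rx":0,"ry":0,"rz":0,"hand":1},{"dx":0,"dy":1,"dz":0,"rx":0,"ry":0,"rz":0,"hand":1},{"dx":0,"dy":0,"dz":0,"rx":0,"ry":0,"rz":0,"hand":1},{"dx":0,"dy":0,"dz":0,"rx":0,"ry":0,"rz":0,"hand":0.6},{"dx":0,"dy":0,"dz":0,"rx":0,"ry":0,"rz":0,"hand":0.4},{"dx":0,"dy":0,"dz":0,"rx":0,"ry":0,"rz":0,"hand":0.4},{"dx":0,"dy":-1,"dz":-10,"rx":0,"ry":0,"rz":0,"hand":0.4},{"dx":0,"dy":-2,"dz":-30,"rx":0,"ry":0,"rz":0,"hand":0.2},{"dx":0,"dy":0,"dz":-40,"rx":0,"ry":0,"rz":0,"hand":0.2},{"dx":0,"dy":0,"dz":-40,"rx":0,"ry":0,"rz":0,"hand":0.2}]'; python3 -m inch '[{"dx":0,"dy":0,"dz":-20,"rx":0,"ry":0,"rz":0,"hand":0.2},{"dx":0,"dy":0,"dz":0,"rx":0,"ry":0,"rz":0,"hand":0.2},{"dx":0,"dy":0,"dz":0,"rx":0,"ry":0,"rz":0,"hand":0.2}]';python3 look.py wrist w12;python3 edge.py w12.npz; python3 ribs.py w12.npz .044
```

```text
clock: 15.75
position: [0.6693, 0.0789, 0.1464]
tool_rot: [-3.141, -0.0, 1.579]
force: [0.4, 0.3, 0.5]
grip_width: 0.0341
clock: 16.05
position: [0.6697, 0.0787, 0.165]
tool_rot: [3.141, 0.0, 1.579]
force: [-0.4, -0.0, -0.6]
grip_width: 0.0345
16.05 [0.6697 0.0787 0.165 ] [3.1407e+00 1.0000e-04 1.5787e+00] [-0.39 -0.01 -0.55] 0.0345
slab_b depthmean [0.719 0.085 0.02 ] top-plane edge mid [0.6888 0.0798] len 0.1285 theta(slab yaw) 0.0048 camx 0.669 n 140 141
rib [0.6711 0.0813] size [13.4 69.3] yaw of y-axis 0.0153 zmed 0.0435
```

View pics/w12.png

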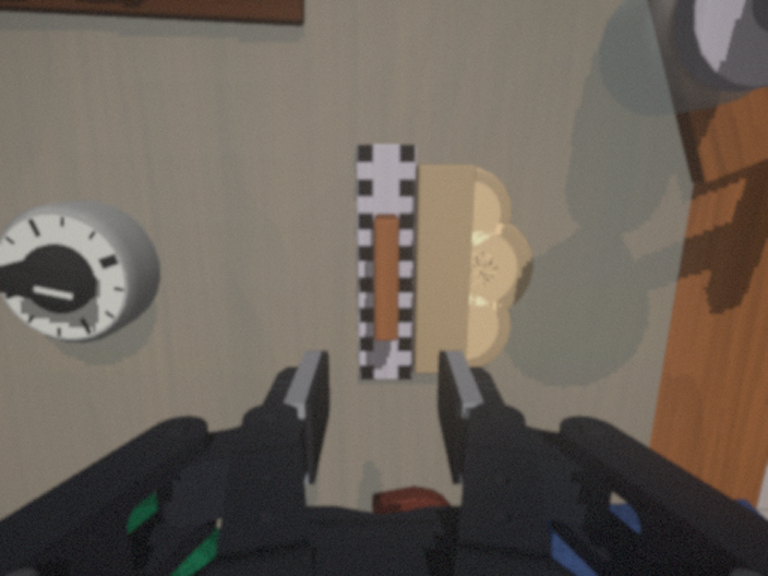

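Bar and cream slab now look flush (bar edge at x≈415, slab edge at x≈417). Back to the rack for the next bar, gripping higher.

```bash
python3 go.py 0.5245 0.3105 0.09 1.521
```

```text
now [0.6693 0.0787 0.1642] [-3.1411e+00  2.0000e-04  1.5788e+00] | turn first [-0.     0.     0.058] then d(mm) [ 224.3 -156.2   74.2]
```

```bash
python3 -m inch '[{"dx":0,"dy":0,"dz":0,"rx":0,"ry":0,"rz":0.058,"hand":0.05},{"dx":25,"dy":-20,"dz":0,"rx":0,"ry":0,"rz":0,"hand":0.05},{"dx":40,"dy":-25,"dz":0,"rx":0,"ry":0,"rz":0,"hand":0.05},{"dx":40,"dy":-30,"dz":0,"rx":0,"ry":0,"rz":0,"hand":0.05},{"dx":40,"dy":-30,"dz":10,"rx":0,"ry":0,"rz":0,"hand":0.05},{"dx":40,"dy":-30,"dz":20,"rx":0,"ry":0,"rz":0,"hand":0.05},{"dx":30,"dy":-15,"dz":20,"rx":0,"ry":0,"rz":0,"hand":0.05},{"dx":10,"dy":-7,"dz":15,"rx":0,"ry":0,"rz":0,"hand":0.05},{"dx":0,"dy":0,"dz":0,"rx":0,"ry":0,"rz":0,"hand":0.05},{"dx":0,"dy":0,"dz":0,"rx":0,"ry":0,"rz":0,"hand":0.05}]'; python3 look.py wrist w13; python3 ribs.py w13.npz .054;  python3 go.py 0.5245 0.3105 0.035 1.521
```

```text
clock: 17.1
position: [0.5266, 0.3071, 0.1005]
tool_rot: [-3.141, 0.001, 1.521]
force: [-0.7, -0.7, 0.3]
grip_width: 0.0407
17.1 [0.5266 0.3071 0.1005] [-3.1406e+00  1.0000e-03  1.5208e+00] [-0.67 -0.68  0.34] 0.0407
rib [0.5254 0.3102] size [69.4 13.8] yaw of y-axis -0.0553 zmed 0.0535
rib [0.4025 0.3131] size [70.  18.1] yaw of y-axis -0.0426 zmed 0.0525
rib [0.4635 0.3111] size [69.1 15.8] yaw of y-axis -0.0482 zmed 0.053
now [0.5272 0.3067 0.1011] [-3.1415e+00  6.0000e-04  1.5198e+00] | turn first [-0.     0.001 -0.001] then d(mm) [ 3.6 -2.8 66.1]
```

View pics/w13.png

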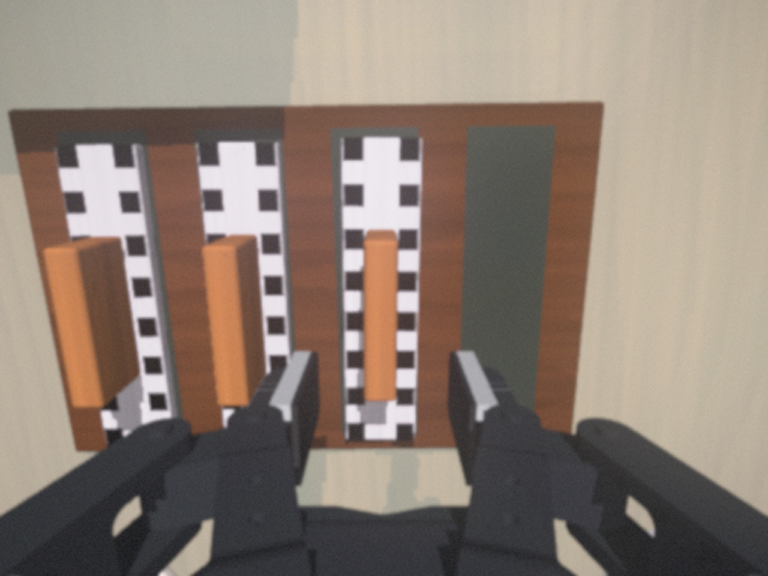

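```bash
python3 -m inch '[{"dx":3.5,"dy":-2,"dz":15,"rx":0,"ry":0,"rz":0,"hand":0.05},{"dx":0,"dy":0,"dz":25,"rx":0,"ry":0,"rz":0,"hand":0.05},{"dx":0,"dy":0,"dz":18,"rx":0,"ry":0,"rz":0,"hand":0.05},{"dx":0,"dy":0,"dz":8,"rx":0,"ry":0,"rz":0,"hand":0.05},{"dx":0,"dy":0,"dz":0,"rx":0,"ry":0,"rz":0,"hand":0.05},{"dx":0,"dy":0,"dz":0,"rx":0,"ry":0,"rz":0,"hand":0.05}]'; python3 -m inch '[{"dx":0,"dy":0,"dz":0,"rx":0,"ry":0,"rz":0,"hand":1},{"dx":0,"dy":0,"dz":0,"rx":0,"ry":0,"rz":0,"hand":1},{"dx":0,"dy":0,"dz":0,"rx":0,"ry":0,"rz":0,"hand":1},{"dx":0,"dy":0,"dz":0,"rx":0,"ry":0,"rz":0,"hand":1},{"dx":0,"dy":0,"dz":-4,"rx":0,"ry":0,"rz":0,"hand":1},{"dx":0,"dy":0,"dz":-10,"rx":0,"ry":0,"rz":0,"hand":1},{"dx":0,"dy":0,"dz":-20,"rx":0,"ry":0,"rz":0,"hand":1},{"dx":0,"dy":0,"dz":-25,"rx":0,"ry":0,"rz":0,"hand":1},{"dx":0,"dy":0,"dz":-5,"rx":0,"ry":0,"rz":0,"hand":1},{"dx":0,"dy":0,"dz":0,"rx":0,"ry":0,"rz":0,"hand":1}]' 80; python3 look.py wrist w14;  python3 go.py 0.62 -0.135 0.09 1.79
```

```text
clock: 17.75
position: [0.5251, 0.3114, 0.0355]
tool_rot: [3.141, -0.0, 1.521]
force: [-0.6, 0.4, 0.2]
grip_width: 0.0407
clock: 18.75
position: [0.5252, 0.3114, 0.1002]
tool_rot: [3.14, -0.001, 1.521]
force: [0.5, 0.0, -1.3]
grip_width: 0.0122
18.75 [0.5252 0.3114 0.1002] [ 3.1400e+00 -9.0000e-04  1.5205e+00] [ 0.46  0.01 -1.25] 0.0122
now [0.5248 0.311  0.0991] [3.1412 0.     1.5206] | turn first [ 0.     0.    -0.269] then d(mm) [-456.    -4.1    9.1]
```

View pics/w14.png

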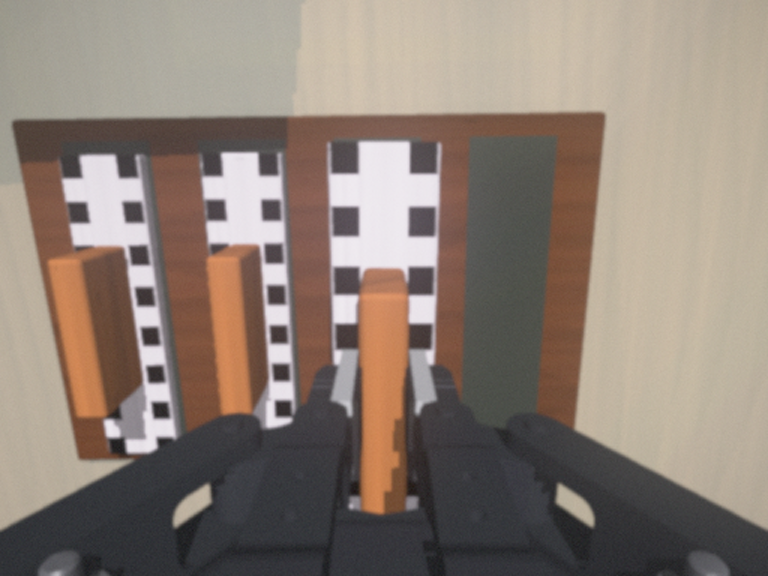

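```bash
python3 go.py 0.613 -0.15 0.09 1.77
```

```text
now [0.5248 0.311  0.0991] [3.1412 0.     1.5206] | turn first [ 0.     0.    -0.249] then d(mm) [-469.4   -4.8    9.1]
```

```bash
python3 -m inch '[{"dx":0,"dy":0,"dz":0,"rx":0,"ry":0,"rz":-0.125,"hand":1},{"dx":0,"dy":0,"dz":0,"rx":0,"ry":0,"rz":-0.124,"hand":1},{"dx":-25,"dy":0,"dz":0,"rx":0,"ry":0,"rz":0,"hand":1},{"dx":-38,"dy":0,"dz":0,"rx":0,"ry":0,"rz":0,"hand":1},{"dx":-40,"dy":0,"dz":0,"rx":0,"ry":0,"rz":0,"hand":1},{"dx":-40,"dy":0,"dz":0,"rx":0,"ry":0,"rz":0,"hand":1},{"dx":-40,"dy":0,"dz":0,"rx":0,"ry":0,"rz":0,"hand":1},{"dx":-40,"dy":0,"dz":0,"rx":0,"ry":0,"rz":0,"hand":1},{"dx":-40,"dy":0,"dz":0,"rx":0,"ry":0,"rz":0,"hand":1},{"dx":-40,"dy":0,"dz":0,"rx":0,"ry":0,"rz":0,"hand":1}]'; python3 -m inch '[{"dx":-40,"dy":0,"dz":0,"rx":0,"ry":0,"rz":0,"hand":1},{"dx":-40,"dy":0,"dz":0,"rx":0,"ry":0,"rz":0,"hand":1},{"dx":-40,"dy":0,"dz":0,"rx":0,"ry":0,"rz":0,"hand":1},{"dx":-20,"dy":0,"dz":0,"rx":0,"ry":0,"rz":0,"hand":1},{"dx":-10,"dy":0,"dz":0,"rx":0,"ry":0,"rz":0,"hand":1},{"dx":0,"dy":0,"dz":0,"rx":0,"ry":0,"rz":0,"hand":1},{"dx":0,"dy":0,"dz":0,"rx":0,"ry":0,"rz":0,"hand":1}]'; python3 look.py wrist w15; python3 edge.py w15.npz;  python3 go.py 0.613 -0.15 0.09 1.77
```

```text
clock: 19.8
position: [0.5842, 0.0125, 0.098]
tool_rot: [-3.14, -0.0, 1.77]
force: [1.1, -0.0, -2.7]
grip_width: 0.0115
clock: 20.5
position: [0.6141, -0.1311, 0.0987]
tool_rot: [-3.141, -0.001, 1.771]
force: [-0.2, -0.1, -1.5]
grip_width: 0.0122
20.5 [ 0.6141 -0.1311  0.0987] [-3.1413e+00 -1.0000e-03  1.7713e+00] [-0.23 -0.11 -1.46] 0.0122
slab_a depthmean [ 0.52  -0.143  0.018] top-plane edge mid [ 0.4915 -0.1524] len 0.1163 theta(slab yaw) 0.1855 camx 0.601 n 159 161
now [ 0.6141 -0.1308  0.0989] [-3.1414e+00 -9.0000e-04  1.7718e+00] | turn first [-0.    -0.001  0.002] then d(mm) [-18.5  -4.9   8.9]Traceback (most recent call last):
  File "edge.py", line 38, in <module>
    if __name__=='__main__': run(sys.argv[1])
                             ~~~^^^^^^^^^^^^^
  File "edge.py", line 35, in run
    b,a=np.polyfit(lp[best,1],lp[best,0],1)
        ~~~~~~~~~~^^^^^^^^^^^^^^^^^^^^^^^^^
    raise TypeError("expected 1D vector for x")
TypeError: expected 1D vector for x
```

View pics/w15.png

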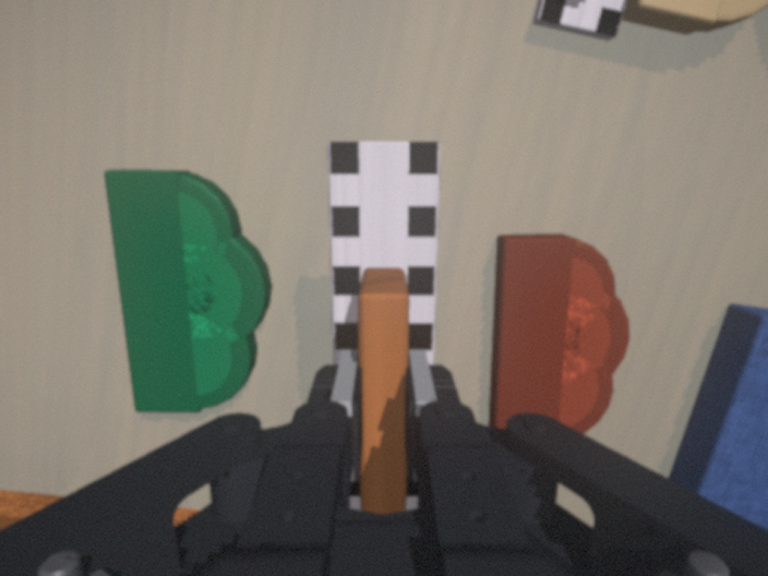

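```bash
sed -i "s/            b,a=np.polyfit/            if best is None or best.sum()<20: continue\n            b,a=np.polyfit/" edge.py; python3 edge.py w15.npz
python3 - <<'E'
from h import *
for r in bot.tip_of('wrist','slab_c')[:4]: print(round(r['score'],2),ray_z('wrist',*r['centre'],0).round(4),np.round(r['centre']))
E
```

```text
slab_a depthmean [ 0.52  -0.143  0.018] top-plane edge mid [ 0.4915 -0.1524] len 0.1163 theta(slab yaw) 0.1855 camx 0.601 n 159 161
slab_c depthmean [ 0.698 -0.128  0.018] top-plane edge mid [ 0.6706 -0.1366] len 0.0984 theta(slab yaw) 0.2101 camx 0.601 n 128 134
0.84 [ 0.49   -0.1519  0.    ] [192.  91.]
0.56 [ 0.6726 -0.1419  0.    ] [224. 325.]
```

```bash
python3 go.py 0.6249 -0.1523 0.0285 1.781
```

```text
now [ 0.6142 -0.1309  0.099 ] [-3.1415e+00 -7.0000e-04  1.7720e+00] | turn first [-0.    -0.001 -0.009] then d(mm) [-23.1   6.   70.5]
```

```bash
python3 -m inch '[{"dx":-8,"dy":2,"dz":15,"rx":0,"ry":0,"rz":-0.009,"hand":1},{"dx":-8,"dy":2,"dz":20,"rx":0,"ry":0,"rz":0,"hand":1},{"dx":-7,"dy":2,"dz":20,"rx":0,"ry":0,"rz":0,"hand":1},{"dx":0,"dy":4,"dz":12,"rx":0,"ry":0,"rz":0,"hand":1},{"dx":0,"dy":5,"dz":3,"rx":0,"ry":0,"rz":0,"hand":1},{"dx":0,"dy":5,"dz":0,"rx":0,"ry":0,"rz":0,"hand":1},{"dx":0,"dy":2,"dz":0,"rx":0,"ry":0,"rz":0,"hand":1},{"dx":0,"dy":0,"dz":0,"rx":0,"ry":0,"rz":0,"hand":1}]'; python3 look.py wrist w16; python3 edge.py w16.npz;  python3 go.py 0.6464 -0.1477 0.027 1.781
```

```text
clock: 21.4
position: [0.6413, -0.1504, 0.0298]
tool_rot: [3.14, 0.0, 1.779]
force: [0.6, 0.6, -2.2]
grip_width: 0.0122
21.4 [ 0.6413 -0.1504  0.0298] [3.1403e+00 3.0000e-04 1.7792e+00] [ 0.64  0.56 -2.2 ] 0.0122
slab_a depthmean [ 0.534 -0.144  0.017] top-plane edge mid [ 0.5134 -0.1486] len 0.1187 theta(slab yaw) 0.0062 camx 0.627 n 235 235
slab_c depthmean [ 0.698 -0.123  0.017] top-plane edge mid [ 0.6686 -0.1273] len 0.0793 theta(slab yaw) 0.2107 camx 0.627 n 152 176
now [ 0.6409 -0.1506  0.0297] [3.1408e+00 3.0000e-04 1.7791e+00] | turn first [ 0.001  0.    -0.002] then d(mm) [1.7 6.  2.7]
```

View pics/w16.png

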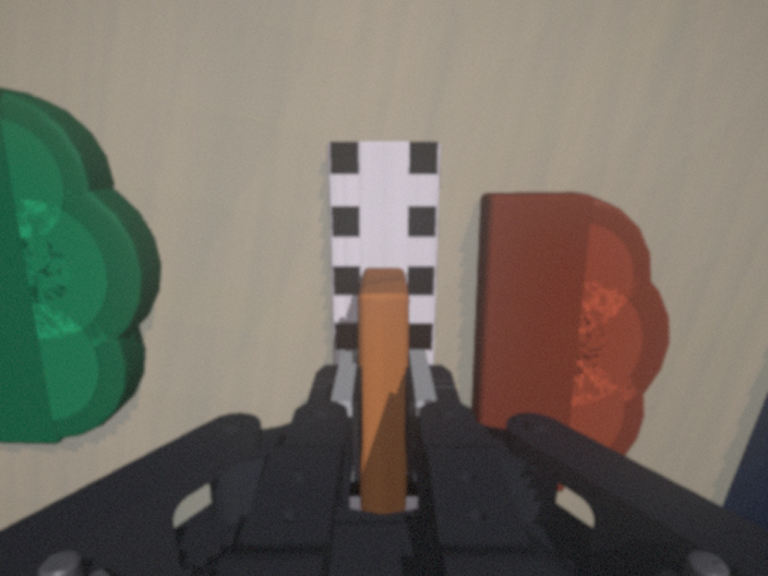

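```bash
python3 -m inch '[{"dx":0,"dy":3,"dz":2.5,"rx":0,"ry":0,"rz":0,"hand":1},{"dx":0,"dy":4,"dz":0,"rx":0,"ry":0,"rz":0,"hand":1},{"dx":0,"dy":3,"dz":0,"rx":0,"ry":0,"rz":0,"hand":1},{"dx":0,"dy":1,"dz":0,"rx":0,"ry":0,"rz":0,"hand":1},{"dx":0,"dy":1,"dz":0,"rx":0,"ry":0,"rz":0,"hand":1},{"dx":0,"dy":0,"dz":0,"rx":0,"ry":0,"rz":0,"hand":1}]'; python3 -m inch '[{"dx":0,"dy":1,"dz":0,"rx":0,"ry":0,"rz":0,"hand":1},{"dx":0,"dy":1,"dz":0,"rx":0,"ry":0,"rz":0,"hand":1},{"dx":0,"dy":1,"dz":0,"rx":0,"ry":0,"rz":0,"hand":1}]';python3 -m inch '[{"dx":0,"dy":1,"dz":0,"rx":0,"ry":0,"rz":0,"hand":1},{"dx":0,"dy":1,"dz":0,"rx":0,"ry":0,"rz":0,"hand":1}]'; python3 look.py wrist w17
```

```text
clock: 22.05
position: [0.6523, -0.1483, 0.0265]
tool_rot: [3.142, -0.0, 1.779]
force: [0.2, 0.5, -1.3]
grip_width: 0.0122
clock: 22.35
position: [0.6553, -0.1477, 0.0266]
tool_rot: [3.142, 0.0, 1.779]
force: [0.5, 0.1, -2.0]
grip_width: 0.0121
clock: 22.55
position: [0.6569, -0.1472, 0.0265]
tool_rot: [-3.141, -0.0, 1.779]
force: [-4.7, -0.9, 0.3]
grip_width: 0.0119
22.55 [ 0.6569 -0.1472  0.0265] [-3.1410e+00 -1.0000e-04  1.7789e+00] [-4.73 -0.89  0.35] 0.0119
```

View pics/w17.png

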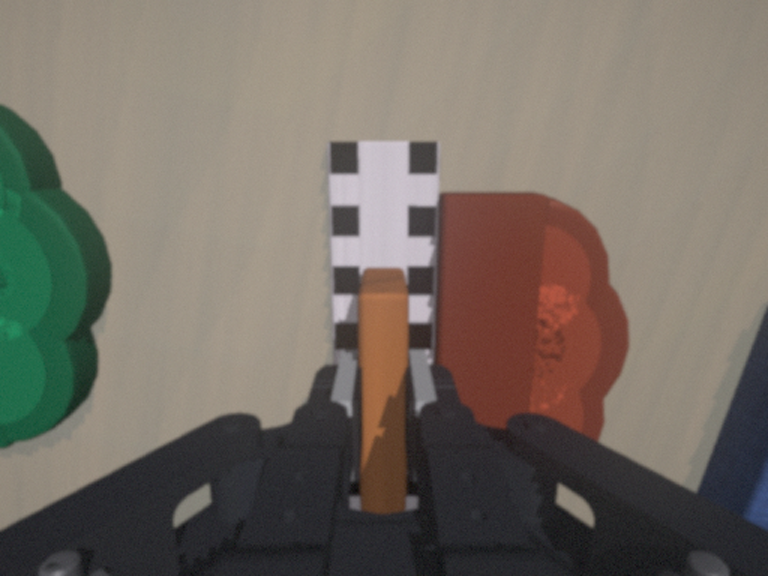

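```bash
python3 -m inch '[{"dx":0,"dy":1,"dz":0,"rx":0,"ry":0,"rz":0,"hand":1},{"dx":0,"dy":1,"dz":0,"rx":0,"ry":0,"rz":0,"hand":1},{"dx":0,"dy":0.5,"dz":0.5,"rx":0,"ry":0,"rz":0,"hand":1},{"dx":0,"dy":0.2,"dz":0.5,"rx":0,"ry":0,"rz":0,"hand":1},{"dx":0,"dy":0.2,"dz":0.3,"rx":0,"ry":0,"rz":0,"hand":1},{"dx":0,"dy":0,"dz":0,"rx":0,"ry":0,"rz":0,"hand":1}]'
```

```text
clock: 23.2
position: [0.6596, -0.1469, 0.026]
tool_rot: [-3.141, 0.0, 1.778]
force: [-11.5, 0.2, 14.8]
grip_width: 0.012
```

```bash
python3 -m inch '[{"dx":0,"dy":0,"dz":-0.3,"rx":0,"ry":0,"rz":0,"hand":1},{"dx":0,"dy":0,"dz":0,"rx":0,"ry":0,"rz":0,"hand":0.6},{"dx":0,"dy":0,"dz":0,"rx":0,"ry":0,"rz":0,"hand":0.4},{"dx":0,"dy":0,"dz":0,"rx":0,"ry":0,"rz":0,"hand":0.4},{"dx":0,"dy":-1,"dz":-10,"rx":0,"ry":0,"rz":0,"hand":0.4},{"dx":0,"dy":-2,"dz":-30,"rx":0,"ry":0,"rz":0,"hand":0.2},{"dx":0,"dy":0,"dz":-40,"rx":0,"ry":0,"rz":0,"hand":0.2},{"dx":0,"dy":0,"dz":-40,"rx":0,"ry":0,"rz":0,"hand":0.2},{"dx":0,"dy":0,"dz":-15,"rx":0,"ry":0,"rz":0,"hand":0.2},{"dx":0,"dy":0,"dz":0,"rx":0,"ry":0,"rz":0,"hand":0.2}]'; python3 look.py wrist w18;python3 edge.py w18.npz; python3 ribs.py w18.npz .044
```

```text
clock: 24.2
position: [0.6582, -0.1475, 0.1637]
tool_rot: [3.138, 0.002, 1.779]
force: [0.3, -0.3, -0.7]
grip_width: 0.0339
24.2 [ 0.6582 -0.1475  0.1637] [3.1377e+00 1.8000e-03 1.7785e+00] [ 0.29 -0.28 -0.69] 0.0339
slab_a depthmean [ 0.521 -0.144  0.018] top-plane edge mid [ 0.4917 -0.1522] len 0.1159 theta(slab yaw) 0.1853 camx 0.644 n 133 134
slab_c depthmean [ 0.704 -0.133  0.017] top-plane edge mid [ 0.6765 -0.1408] len 0.108 theta(slab yaw) 0.2018 camx 0.644 n 117 117
rib [ 0.6602 -0.1478] size [13.3 69.4] yaw of y-axis 0.2023 zmed 0.0435
rib [ 0.4899 -0.2813] size [76.2 12.5] yaw of y-axis -1.4856 zmed 0.0439
```

View pics/w18.png

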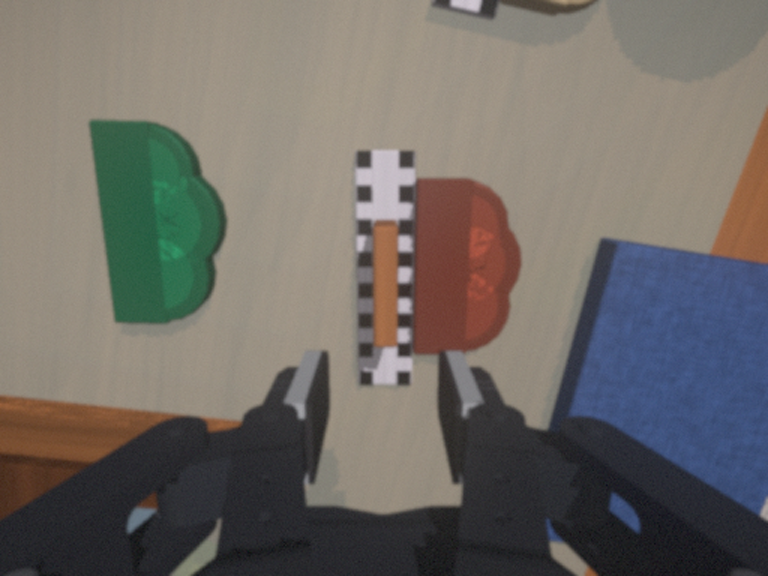

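Red is flush (x≈414). Next, the third bar for the green slab.

```bash
python3 go.py 0.4638 0.3111 0.10 1.521
```

```text
now [ 0.6574 -0.1475  0.1616] [3.1401e+00 9.0000e-04 1.7786e+00] | turn first [0.002 0.001 0.258] then d(mm) [ 448.4 -216.2   61.6]
```

```bash
python3 -m inch '[{"dx":0,"dy":0,"dz":0,"rx":0,"ry":0,"rz":0.13,"hand":0.05},{"dx":0,"dy":0,"dz":0,"rx":0,"ry":0,"rz":0.128,"hand":0.05},{"dx":30,"dy":-15,"dz":0,"rx":0,"ry":0,"rz":0,"hand":0.05},{"dx":40,"dy":-20,"dz":0,"rx":0,"ry":0,"rz":0,"hand":0.05},{"dx":40,"dy":-20,"dz":0,"rx":0,"ry":0,"rz":0,"hand":0.05},{"dx":40,"dy":-20,"dz":0,"rx":0,"ry":0,"rz":0,"hand":0.05},{"dx":40,"dy":-20,"dz":0,"rx":0,"ry":0,"rz":0,"hand":0.05},{"dx":40,"dy":-20,"dz":0,"rx":0,"ry":0,"rz":0,"hand":0.05},{"dx":40,"dy":-20,"dz":0,"rx":0,"ry":0,"rz":0,"hand":0.05},{"dx":40,"dy":-20,"dz":0,"rx":0,"ry":0,"rz":0,"hand":0.05}]'; python3 go.py 0.4638 0.3111 0.10 1.521
```

```text
clock: 25.25
position: [0.5162, 0.1712, 0.1595]
tool_rot: [-3.14, 0.001, 1.521]
force: [0.6, 0.1, 0.2]
grip_width: 0.0402
now [0.5162 0.1712 0.1595] [-3.1399e+00  5.0000e-04  1.5206e+00] | turn first [-0.002  0.001 -0.   ] then d(mm) [137.1 -59.3  59.5]
```

```bash
python3 -m inch '[{"dx":40,"dy":-16,"dz":0,"rx":0,"ry":0,"rz":0,"hand":0.05},{"dx":40,"dy":-16,"dz":10,"rx":0,"ry":0,"rz":0,"hand":0.05},{"dx":35,"dy":-16,"dz":15,"rx":0,"ry":0,"rz":0,"hand":0.05},{"dx":15,"dy":-8,"dz":20,"rx":0,"ry":0,"rz":0,"hand":0.05},{"dx":7,"dy":-3,"dz":15,"rx":0,"ry":0,"rz":0,"hand":0.05},{"dx":0,"dy":0,"dz":0,"rx":0,"ry":0,"rz":0,"hand":0.05},{"dx":0,"dy":0,"dz":0,"rx":0,"ry":0,"rz":0,"hand":0.05}]'; python3 look.py wrist w19; python3 ribs.py w19.npz .054;  python3 go.py 0.4638 0.3111 0.035 1.521
```

```text
clock: 25.95
position: [0.4661, 0.3086, 0.1003]
tool_rot: [-3.141, 0.001, 1.52]
force: [-0.7, 0.8, 0.7]
grip_width: 0.0404
25.95 [0.4661 0.3086 0.1003] [-3.1409e+00  1.0000e-03  1.5197e+00] [-0.68  0.82  0.67] 0.0404
rib [0.4613 0.3114] size [69.3 12.9] yaw of y-axis -0.0492 zmed 0.0535
rib [0.4009 0.3132] size [69.6 15.8] yaw of y-axis -0.0434 zmed 0.053
now [0.4665 0.3086 0.1008] [3.1414e+00 5.0000e-04 1.5191e+00] | turn first [ 0.     0.001 -0.002] then d(mm) [ 2.4 -2.8 65.8]
```

View pics/w19.png

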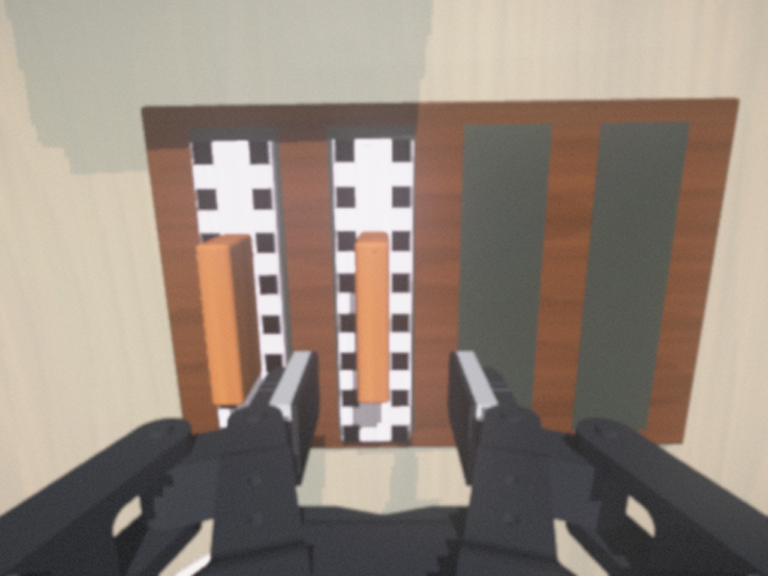

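```bash
python3 -m inch '[{"dx":2.5,"dy":-4,"dz":15,"rx":0,"ry":0,"rz":0,"hand":0.05},{"dx":0,"dy":0,"dz":25,"rx":0,"ry":0,"rz":0,"hand":0.05},{"dx":0,"dy":0,"dz":18,"rx":0,"ry":0,"rz":0,"hand":0.05},{"dx":0,"dy":0,"dz":8,"rx":0,"ry":0,"rz":0,"hand":0.05},{"dx":0,"dy":0,"dz":0,"rx":0,"ry":0,"rz":0,"hand":0.05},{"dx":0,"dy":0,"dz":0,"rx":0,"ry":0,"rz":0,"hand":0.05}]'; python3 -m inch '[{"dx":0,"dy":0,"dz":0,"rx":0,"ry":0,"rz":0,"hand":1},{"dx":0,"dy":0,"dz":0,"rx":0,"ry":0,"rz":0,"hand":1},{"dx":0,"dy":0,"dz":0,"rx":0,"ry":0,"rz":0,"hand":1},{"dx":0,"dy":0,"dz":0,"rx":0,"ry":0,"rz":0,"hand":1},{"dx":0,"dy":0,"dz":-4,"rx":0,"ry":0,"rz":0,"hand":1},{"dx":0,"dy":0,"dz":-10,"rx":0,"ry":0,"rz":0,"hand":1},{"dx":0,"dy":0,"dz":-20,"rx":0,"ry":0,"rz":0,"hand":1},{"dx":0,"dy":0,"dz":-25,"rx":0,"ry":0,"rz":0,"hand":1},{"dx":0,"dy":0,"dz":-25,"rx":0,"ry":0,"rz":0,"hand":1},{"dx":0,"dy":0,"dz":0,"rx":0,"ry":0,"rz":0,"hand":1}]' 80; python3 look.py wrist w20; python3 look.py top t20
```

```text
clock: 26.6
position: [0.4622, 0.3126, 0.0352]
tool_rot: [3.141, -0.0, 1.52]
force: [0.5, -0.0, -0.8]
grip_width: 0.0405
clock: 27.6
position: [0.463, 0.3135, 0.1221]
tool_rot: [3.138, -0.003, 1.521]
force: [0.7, -0.3, -1.7]
grip_width: 0.0124
27.6 [0.463  0.3135 0.1221] [ 3.1379e+00 -2.8000e-03  1.5205e+00] [ 0.72 -0.27 -1.65] 0.0124
27.65 [0.4625 0.3129 0.1204] [ 3.1392e+00 -1.6000e-03  1.5204e+00] [-0.2   0.66 -1.79] 0.0121
```

View pics/w20.png

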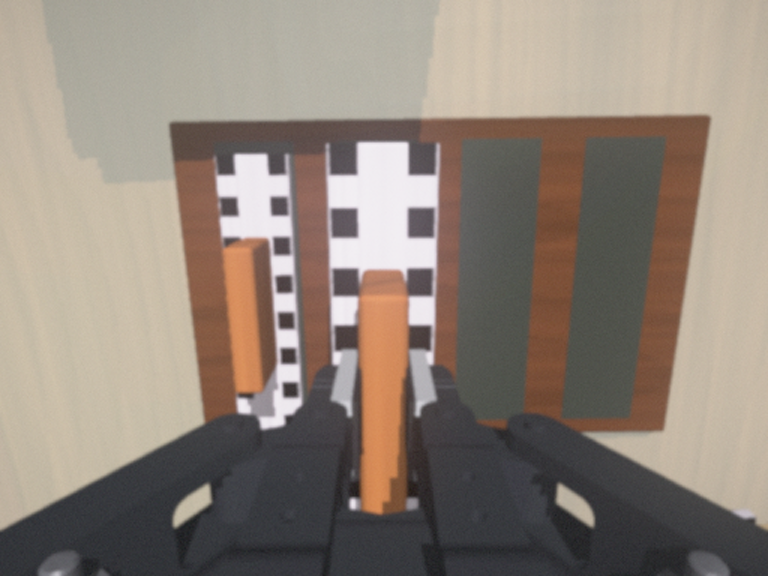

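View pics/t20.png

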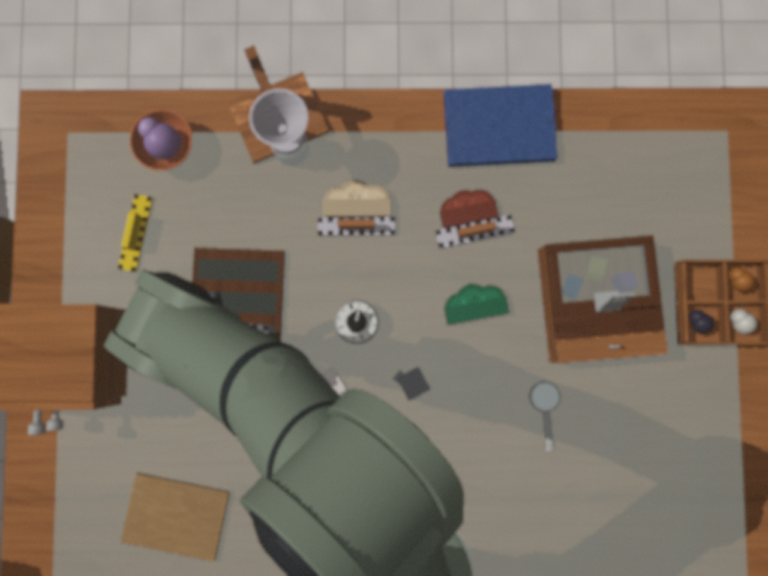

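```bash
python3 go.py 0.4345 -0.1627 0.12 1.756
```

```text
now [0.4621 0.3124 0.1192] [ 3.1406e+00 -5.0000e-04  1.5205e+00] | turn first [ 0.001 -0.    -0.236] then d(mm) [-461.9 -114.6   -0.8]
```

```bash
python3 -m inch '[{"dx":0,"dy":0,"dz":0,"rx":0,"ry":0,"rz":-0.118,"hand":1},{"dx":0,"dy":0,"dz":0,"rx":0,"ry":0,"rz":-0.118,"hand":1},{"dx":-25,"dy":-6,"dz":0,"rx":0,"ry":0,"rz":0,"hand":1},{"dx":-38,"dy":-9,"dz":0,"rx":0,"ry":0,"rz":0,"hand":1},{"dx":-38,"dy":-10,"dz":0,"rx":0,"ry":0,"rz":0,"hand":1},{"dx":-40,"dy":-10,"dz":0,"rx":0,"ry":0,"rz":0,"hand":1},{"dx":-40,"dy":-10,"dz":0,"rx":0,"ry":0,"rz":0,"hand":1},{"dx":-40,"dy":-10,"dz":0,"rx":0,"ry":0,"rz":0,"hand":1},{"dx":-40,"dy":-10,"dz":0,"rx":0,"ry":0,"rz":0,"hand":1},{"dx":-40,"dy":-10,"dz":0,"rx":0,"ry":0,"rz":0,"hand":1}]'; python3 -m inch '[{"dx":-40,"dy":-10,"dz":0,"rx":0,"ry":0,"rz":0,"hand":1},{"dx":-40,"dy":-10,"dz":0,"rx":0,"ry":0,"rz":0,"hand":1},{"dx":-35,"dy":-10,"dz":0,"rx":0,"ry":0,"rz":0,"hand":1},{"dx":-20,"dy":-5,"dz":0,"rx":0,"ry":0,"rz":0,"hand":1},{"dx":-10,"dy":0,"dz":0,"rx":0,"ry":0,"rz":0,"hand":1},{"dx":0,"dy":0,"dz":0,"rx":0,"ry":0,"rz":0,"hand":1},{"dx":0,"dy":0,"dz":0,"rx":0,"ry":0,"rz":0,"hand":1}]';  python3 look.py wrist w21; python3 edge.py w21.npz;  python3 go.py 0.4345 -0.1627 0.0285 1.756
```

```text
clock: 28.7
position: [0.4429, 0.0012, 0.118]
tool_rot: [-3.14, -0.0, 1.757]
force: [0.6, 0.7, -1.9]
grip_width: 0.0122
clock: 29.4
position: [0.4362, -0.145, 0.1183]
tool_rot: [-3.141, -0.001, 1.758]
force: [-0.3, -0.0, -2.0]
grip_width: 0.0123
29.4 [ 0.4362 -0.145   0.1183] [-3.1414e+00 -8.0000e-04  1.7577e+00] [-0.35 -0.   -2.04] 0.0123
slab_a depthmean [ 0.516 -0.143  0.02 ] top-plane edge mid [ 0.4885 -0.1508] len 0.1144 theta(slab yaw) 0.1741 camx 0.424 n 140 145
now [ 0.4363 -0.1448  0.1184] [-3.1415e+00 -6.0000e-04  1.7584e+00] | turn first [-0.    -0.001  0.002] then d(mm) [-17.3  -5.   89.9]
```

View pics/w21.png

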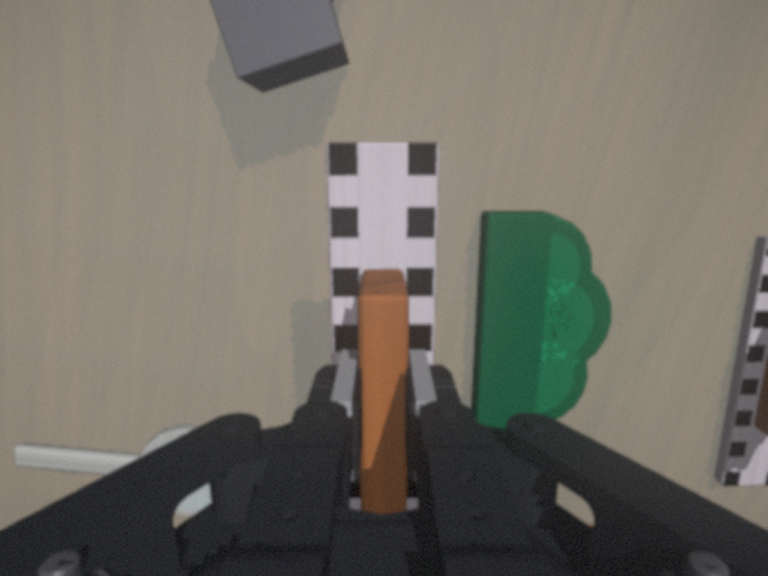

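```bash
python3 -m inch '[{"dx":-6,"dy":-2,"dz":15,"rx":0,"ry":0,"rz":0.007,"hand":1},{"dx":-6,"dy":0,"dz":25,"rx":0,"ry":0,"rz":0,"hand":1},{"dx":-4,"dy":0,"dz":25,"rx":0,"ry":0,"rz":0,"hand":1},{"dx":0,"dy":3,"dz":18,"rx":0,"ry":0,"rz":0,"hand":1},{"dx":0,"dy":4,"dz":6,"rx":0,"ry":0,"rz":0,"hand":1},{"dx":0,"dy":4,"dz":0,"rx":0,"ry":0,"rz":0,"hand":1},{"dx":0,"dy":2,"dz":0,"rx":0,"ry":0,"rz":0,"hand":1},{"dx":0,"dy":0,"dz":0,"rx":0,"ry":0,"rz":0,"hand":1},{"dx":0,"dy":0,"dz":0,"rx":0,"ry":0,"rz":0,"hand":1}]';  python3 look.py wrist w22; python3 edge.py w22.npz
```

```text
clock: 30.35
position: [0.4501, -0.1601, 0.0302]
tool_rot: [3.141, 0.001, 1.75]
force: [-0.2, 0.7, -1.7]
grip_width: 0.0122
30.35 [ 0.4501 -0.1601  0.0302] [3.1408e+00 6.0000e-04 1.7496e+00] [-0.22  0.69 -1.73] 0.0122
slab_a depthmean [ 0.516 -0.132  0.019] top-plane edge mid [ 0.4854 -0.1356] len 0.0841 theta(slab yaw) 0.1561 camx 0.438 n 163 190
```

View pics/w22.png

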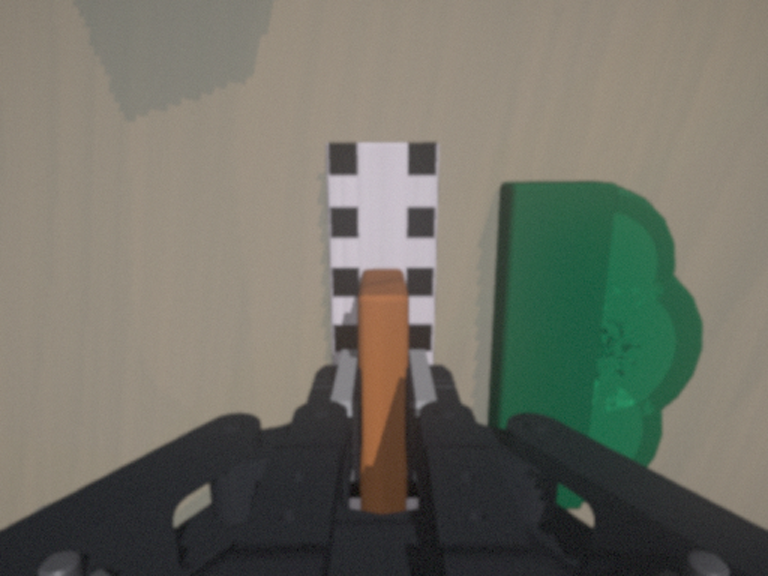

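```bash
python3 -m inch '[{"dx":0,"dy":3,"dz":2.8,"rx":0,"ry":0,"rz":0,"hand":1},{"dx":0,"dy":5,"dz":0.4,"rx":0,"ry":0,"rz":0,"hand":1},{"dx":0,"dy":4,"dz":0,"rx":0,"ry":0,"rz":0,"hand":1},{"dx":0,"dy":2,"dz":0,"rx":0,"ry":0,"rz":0,"hand":1},{"dx":0,"dy":1,"dz":0,"rx":0,"ry":0,"rz":0,"hand":1},{"dx":0,"dy":1,"dz":0,"rx":0,"ry":0,"rz":0,"hand":1}]'; python3 -m inch '[{"dx":0,"dy":1,"dz":0,"rx":0,"ry":0,"rz":0,"hand":1},{"dx":0,"dy":1,"dz":0,"rx":0,"ry":0,"rz":0,"hand":1},{"dx":0,"dy":1,"dz":0,"rx":0,"ry":0,"rz":0,"hand":1}]';python3 -m inch '[{"dx":0,"dy":1,"dz":0,"rx":0,"ry":0,"rz":0,"hand":1},{"dx":0,"dy":1,"dz":0,"rx":0,"ry":0,"rz":0,"hand":1}]'; python3 look.py wrist w23
```

```text
clock: 31.0
position: [0.4656, -0.157, 0.0263]
tool_rot: [-3.141, -0.0, 1.75]
force: [0.1, -0.4, -1.9]
grip_width: 0.0122
clock: 31.3
position: [0.4686, -0.1566, 0.0264]
tool_rot: [-3.142, 0.0, 1.75]
force: [-0.1, 0.9, -2.4]
grip_width: 0.0123
clock: 31.5
position: [0.4706, -0.1562, 0.0263]
tool_rot: [-3.142, -0.0, 1.75]
force: [0.1, 0.7, -1.7]
grip_width: 0.0124
31.5 [ 0.4706 -0.1562  0.0263] [-3.1416 -0.      1.7497] [ 0.07  0.65 -1.66] 0.0124
```

View pics/w23.png

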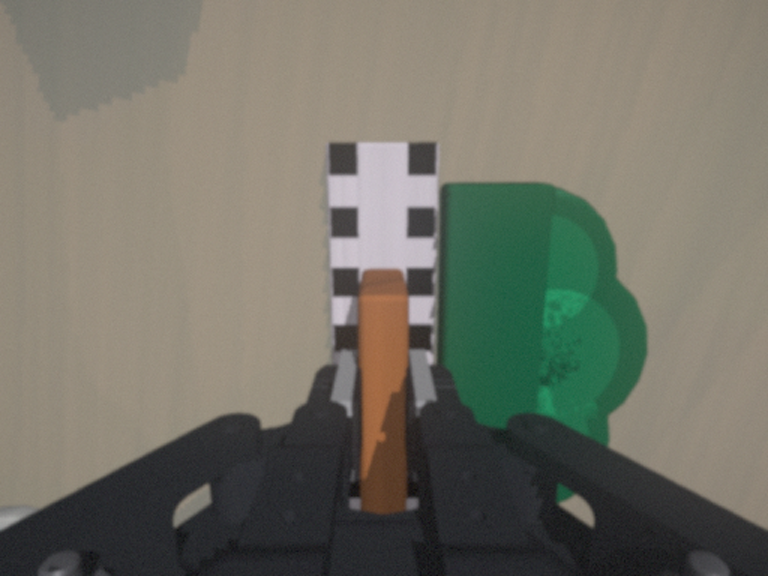

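Almost in contact and parallel. Continue with the push, then lower.

```bash
python3 -m inch '[{"dx":0,"dy":1,"dz":0,"rx":0,"ry":0,"rz":0,"hand":1},{"dx":0,"dy":1,"dz":0,"rx":0,"ry":0,"rz":0,"hand":1},{"dx":0,"dy":1,"dz":0,"rx":0,"ry":0,"rz":0,"hand":1}]'; python3 -m inch '[{"dx":0,"dy":1,"dz":0,"rx":0,"ry":0,"rz":0,"hand":1},{"dx":0,"dy":1,"dz":0,"rx":0,"ry":0,"rz":0,"hand":1},{"dx":0,"dy":0.5,"dz":0.5,"rx":0,"ry":0,"rz":0,"hand":1},{"dx":0,"dy":0.2,"dz":0.5,"rx":0,"ry":0,"rz":0,"hand":1},{"dx":0,"dy":0.2,"dz":0.2,"rx":0,"ry":0,"rz":0,"hand":1},{"dx":0,"dy":0,"dz":0,"rx":0,"ry":0,"rz":0,"hand":1}]'
```

```text
clock: 31.85
position: [0.4727, -0.1558, 0.0262]
tool_rot: [-3.14, -0.0, 1.75]
force: [-6.4, -0.2, 1.9]
grip_width: 0.0123
clock: 32.45
position: [0.4752, -0.1555, 0.0255]
tool_rot: [-3.139, 0.001, 1.749]
force: [-11.2, 0.0, 18.9]
grip_width: 0.0118
```

```bash
python3 -m inch '[{"dx":0,"dy":0,"dz":-0.5,"rx":0,"ry":0,"rz":0,"hand":1},{"dx":0,"dy":0,"dz":0,"rx":0,"ry":0,"rz":0,"hand":0.6},{"dx":0,"dy":0,"dz":0,"rx":0,"ry":0,"rz":0,"hand":0.4},{"dx":0,"dy":0,"dz":0,"rx":0,"ry":0,"rz":0,"hand":0.4},{"dx":0,"dy":-1,"dz":-10,"rx":0,"ry":0,"rz":0,"hand":0.4},{"dx":0,"dy":-2,"dz":-30,"rx":0,"ry":0,"rz":0,"hand":0.2},{"dx":0,"dy":0,"dz":-40,"rx":0,"ry":0,"rz":0,"hand":0.2},{"dx":0,"dy":0,"dz":-40,"rx":0,"ry":0,"rz":0,"hand":0.2},{"dx":0,"dy":0,"dz":-15,"rx":0,"ry":0,"rz":0,"hand":0.2},{"dx":0,"dy":0,"dz":0,"rx":0,"ry":0,"rz":0,"hand":0.2}]'; python3 look.py wrist w24;python3 edge.py w24.npz; python3 ribs.py w24.npz .044; python3 look.py top t24
```

```text
clock: 33.45
position: [0.4743, -0.1561, 0.163]
tool_rot: [3.139, 0.002, 1.749]
force: [0.2, 0.3, -0.5]
grip_width: 0.0339
33.45 [ 0.4743 -0.1561  0.163 ] [3.1386e+00 2.2000e-03 1.7493e+00] [ 0.19  0.29 -0.5 ] 0.0339
slab_a depthmean [ 0.521 -0.143  0.019] top-plane edge mid [ 0.4933 -0.1512] len 0.1156 theta(slab yaw) 0.1746 camx 0.462 n 126 127
slab_c depthmean [ 0.696 -0.134  0.016] top-plane edge mid [ 0.6881 -0.1544] len 0.0767 theta(slab yaw) 0.2057 camx 0.462 n 78 114
rib [ 0.4754 -0.1574] size [13.3 69.4] yaw of y-axis 0.1851 zmed 0.0435
rib [ 0.6565 -0.1486] size [18.6 70.4] yaw of y-axis 0.2066 zmed 0.0426
rib [ 0.4985 -0.2806] size [95.8 13.2] yaw of y-axis -1.492 zmed 0.0443
33.5 [ 0.4736 -0.156   0.1614] [3.1403e+00 1.2000e-03 1.7493e+00] [ 0.58 -0.04  0.26] 0.0339
```

View pics/w24.png

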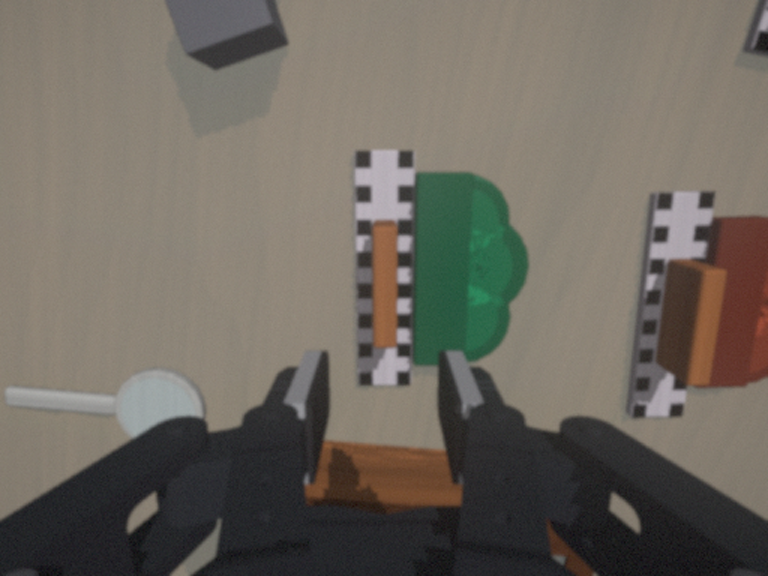

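View pics/t24.png

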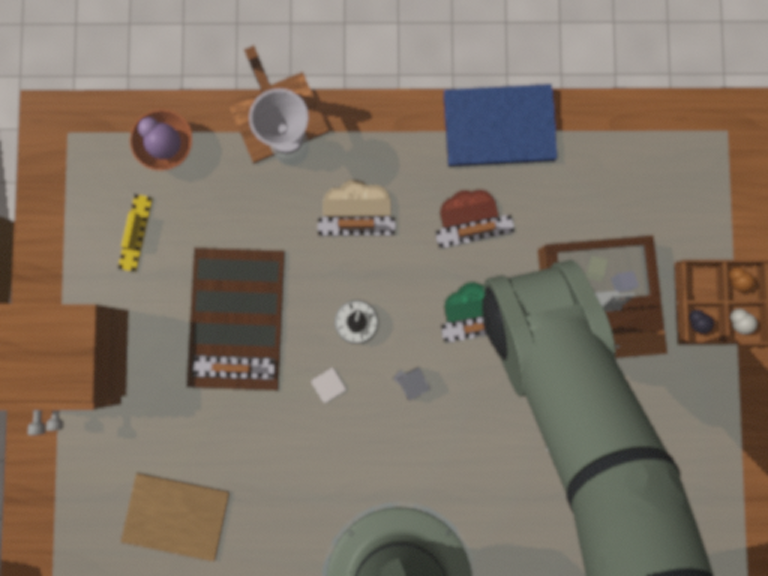

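All bars look flush, with one spare on the rack. Now the hasp: measure it from the depth images.

Run:
```python
from h import *
for n,f in(('scene','scene0.npz'),('top','top0.npz')):
    T=np.load(f); P=cloud(n,T['d']); 
    m=(abs(P[...,0]-.51)<.13)&(abs(P[...,1]+.378)<.13)&(P[...,2]>.078)
    rr,cc=np.where(m); print(n,m.sum())
    for r,c in list(zip(rr,cc))[::max(1,m.sum()//25)]: print(r,c,P[r,c].round(3))
T=np.load('scene0.npz'); save(T['im'][165:275,50:155],'hasp_s.png',6)
T=np.load('top0.npz'); save(T['im'][150:250,350:450],'hasp_t.png',6)
D=np.load('w1.npz',allow_pickle=True); save(D['im'][190:350,150:340],'hasp_w.png',4)
P=cloud('wrist',D['d'],tuple(D['k'])); m=(abs(P[...,0]-.51)<.13)&(abs(P[...,1]+.378)<.13)&(P[...,2]>.085)&(P[...,2]<.18)
rr,cc=np.where(m); print('wrist',m.sum())
for r,c in list(zip(rr,cc))[::max(1,m.sum()//40)]: print(r,c,P[r,c].round(3))
```

```text
scene 205
185 92 [ 0.438 -0.387  0.088]
186 94 [ 0.439 -0.382  0.084]
194 86 [ 0.523 -0.379  0.158]
194 94 [ 0.522 -0.36   0.152]
195 88 [ 0.526 -0.374  0.156]
196 80 [ 0.526 -0.394  0.157]
196 88 [ 0.526 -0.375  0.152]
197 81 [ 0.524 -0.394  0.15 ]
197 96 [ 0.516 -0.361  0.131]
198 95 [ 0.517 -0.365  0.128]
199 87 [ 0.517 -0.385  0.128]
199 95 [ 0.519 -0.365  0.127]
200 87 [ 0.519 -0.386  0.127]
200 95 [ 0.515 -0.368  0.116]
201 87 [ 0.521 -0.386  0.125]
201 95 [ 0.515 -0.369  0.113]
202 87 [ 0.517 -0.389  0.115]
202 95 [ 0.515 -0.371  0.108]
203 88 [ 0.515 -0.389  0.108]
203 96 [ 0.511 -0.371  0.097]
204 88 [ 0.514 -0.391  0.102]
204 96 [ 0.512 -0.372  0.094]
205 88 [ 0.517 -0.391  0.102]
205 96 [ 0.505 -0.376  0.081]
206 89 [ 0.511 -0.392  0.089]
207 89 [ 0.509 -0.394  0.082]
top 155
195 407 [ 0.534 -0.387  0.078]
196 419 [ 0.525 -0.39   0.158]
197 410 [ 0.522 -0.368  0.156]
197 416 [ 0.522 -0.382  0.159]
197 422 [ 0.522 -0.398  0.157]
198 412 [ 0.52  -0.372  0.157]
198 418 [ 0.52  -0.389  0.154]
199 408 [ 0.518 -0.366  0.145]
200 405 [ 0.517 -0.364  0.127]
200 411 [ 0.517 -0.38  
[... 1115 characters left out ...]
514 -0.375  0.126]
307 240 [ 0.515 -0.374  0.129]
308 241 [ 0.517 -0.366  0.143]
309 242 [ 0.519 -0.361  0.152]
310 243 [ 0.52  -0.361  0.154]
311 244 [ 0.521 -0.361  0.156]
312 245 [ 0.522 -0.361  0.158]
313 246 [ 0.524 -0.363  0.158]
315 239 [ 0.513 -0.398  0.112]
316 241 [ 0.516 -0.387  0.13 ]
317 243 [ 0.52  -0.371  0.153]
318 245 [ 0.522 -0.369  0.158]
320 241 [ 0.516 -0.393  0.129]
321 243 [ 0.52  -0.38   0.149]
322 246 [ 0.524 -0.374  0.159]
324 243 [ 0.519 -0.391  0.14 ]
325 246 [ 0.523 -0.379  0.158]
327 245 [ 0.522 -0.382  0.158]
329 244 [ 0.521 -0.39   0.151]
330 248 [ 0.526 -0.388  0.156]
332 248 [ 0.526 -0.389  0.158]
335 245 [ 0.522 -0.396  0.154]
337 248 [ 0.526 -0.396  0.158]
```

View pics/hasp_s.png

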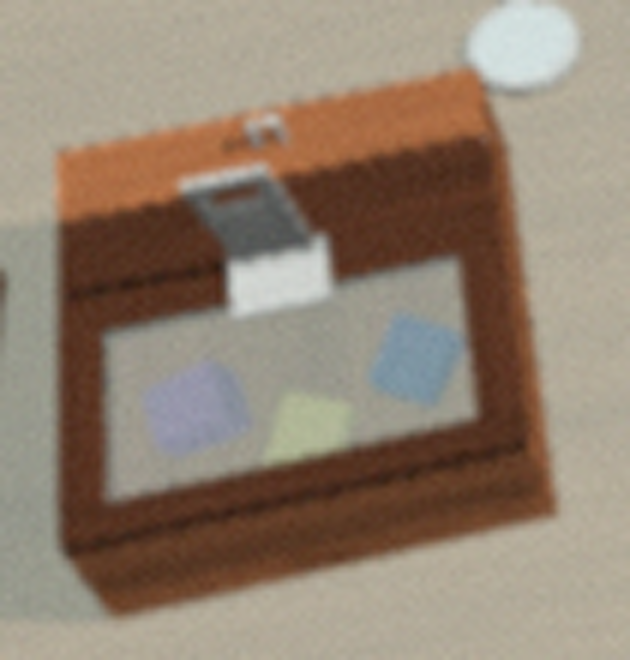

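View pics/hasp_w.png

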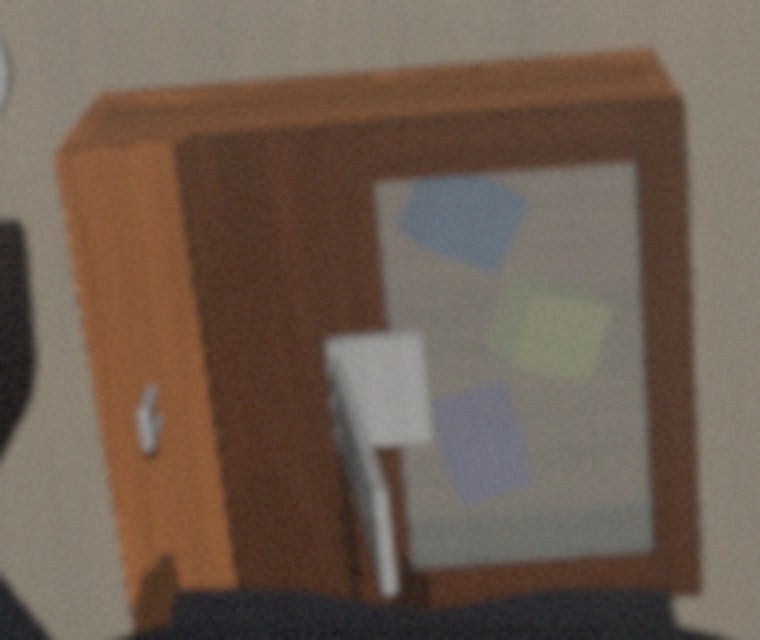

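```bash
python3 go.py 0.568 -0.378 0.20 1.655
```

```text
now [ 0.4731 -0.1559  0.1604] [-3.1414e+00  3.0000e-04  1.7494e+00] | turn first [-0.     0.     0.094] then d(mm) [-229.3   75.9  -39.6]
```

```bash
python3 -m inch '[{"dx":0,"dy":10,"dz":-20,"rx":0,"ry":0,"rz":0.094,"hand":1},{"dx":-20,"dy":20,"dz":-20,"rx":0,"ry":0,"rz":0,"hand":1},{"dx":-35,"dy":25,"dz":0,"rx":0,"ry":0,"rz":0,"hand":1},{"dx":-40,"dy":20,"dz":0,"rx":0,"ry":0,"rz":0,"hand":1},{"dx":-40,"dy":5,"dz":0,"rx":0,"ry":0,"rz":0,"hand":1},{"dx":-40,"dy":0,"dz":0,"rx":0,"ry":0,"rz":0,"hand":1},{"dx":-35,"dy":0,"dz":0,"rx":0,"ry":0,"rz":0,"hand":1},{"dx":-15,"dy":0,"dz":0,"rx":0,"ry":0,"rz":0,"hand":1},{"dx":-5,"dy":0,"dz":0,"rx":0,"ry":0,"rz":0,"hand":1},{"dx":0,"dy":0,"dz":0,"rx":0,"ry":0,"rz":0,"hand":1}]'; python3 go.py 0.568 -0.378 0.13 1.655; python3 look.py wrist w25; python3 look.py scene s25
```

```text
clock: 34.55
position: [0.5724, -0.3763, 0.1995]
tool_rot: [-3.141, -0.001, 1.656]
force: [0.0, -0.1, -0.4]
grip_width: -0.0003
now [ 0.5724 -0.3763  0.1995] [-3.1406e+00 -1.3000e-03  1.6562e+00] | turn first [-0.001 -0.001  0.001] then d(mm) [-1.3 -4.5 69.5]
34.55 [ 0.5724 -0.3763  0.1995] [-3.1406e+00 -1.3000e-03  1.6562e+00] [ 0.02 -0.09 -0.42] -0.0003
34.6 [ 0.5727 -0.3756  0.2   ] [-3.1411e+00 -1.1000e-03  1.6571e+00] [ 0.51  0.41 -0.39] 0.0
```

View pics/w25.png

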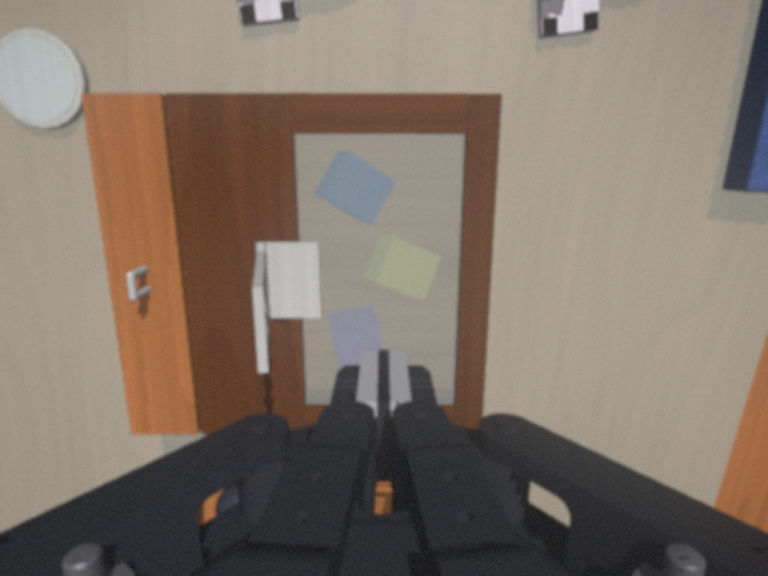

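View pics/s25.png

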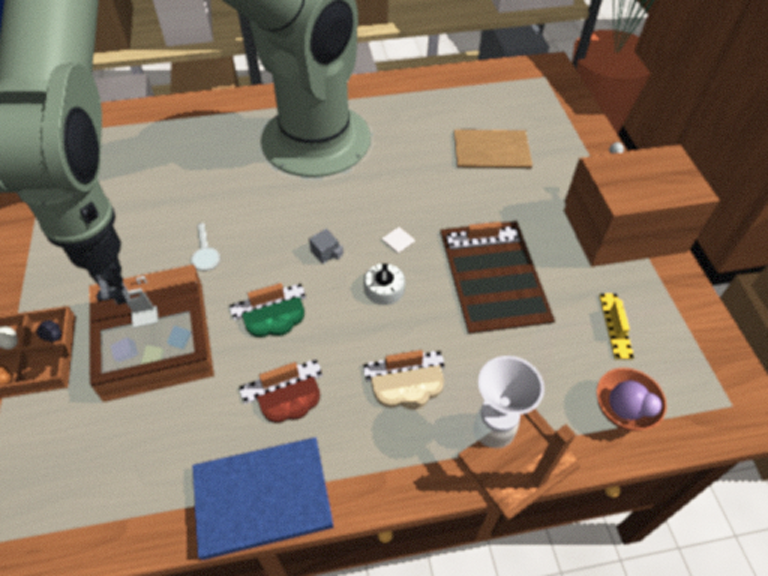

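```bash
python3 -m inch '[{"dx":-2,"dy":0,"dz":20,"rx":0,"ry":0,"rz":0,"hand":1},{"dx":0,"dy":0,"dz":25,"rx":0,"ry":0,"rz":0,"hand":1},{"dx":0,"dy":-8,"dz":20,"rx":0,"ry":0,"rz":0,"hand":1},{"dx":0,"dy":-12,"dz":5,"rx":0,"ry":0,"rz":0,"hand":1},{"dx":0,"dy":-12,"dz":0,"rx":0,"ry":0,"rz":0,"hand":1},{"dx":0,"dy":-10,"dz":0,"rx":0,"ry":0,"rz":0,"hand":1},{"dx":0,"dy":-10,"dz":0,"rx":0,"ry":0,"rz":0,"hand":1},{"dx":0,"dy":-10,"dz":0,"rx":0,"ry":0,"rz":0,"hand":1},{"dx":0,"dy":-10,"dz":0,"rx":0,"ry":0,"rz":0,"hand":1},{"dx":0,"dy":-10,"dz":0,"rx":0,"ry":0,"rz":0,"hand":1}]'; python3 look.py wrist w26
```

```text
clock: 35.65
position: [0.4902, -0.3862, 0.1308]
tool_rot: [3.141, 0.0, 1.656]
force: [1.2, -0.5, -0.5]
grip_width: -0.0004
35.65 [ 0.4902 -0.3862  0.1308] [3.1413e+00 2.0000e-04 1.6557e+00] [ 1.21 -0.46 -0.51] -0.0004
```

View pics/w26.png

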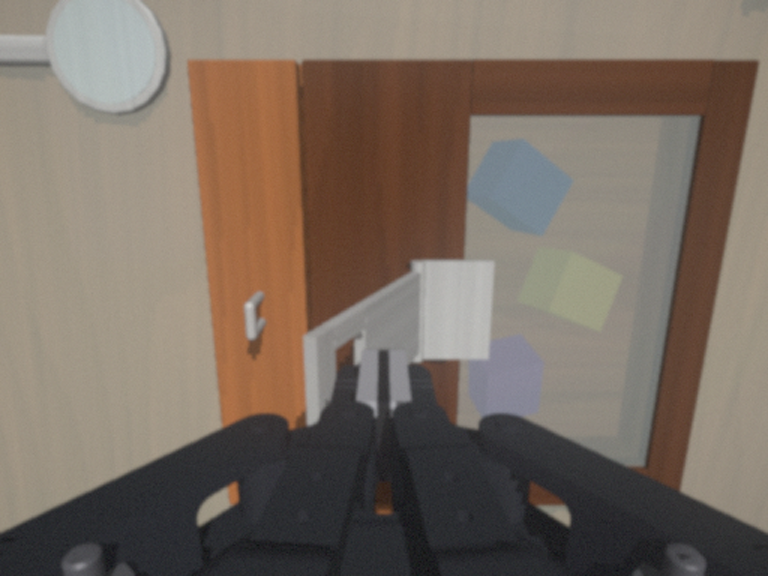

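```bash
python3 -m inch '[{"dx":0,"dy":-10,"dz":6,"rx":0,"ry":0,"rz":0,"hand":1},{"dx":0,"dy":-8,"dz":10,"rx":0,"ry":0,"rz":0,"hand":1},{"dx":0,"dy":-5,"dz":10,"rx":0,"ry":0,"rz":0,"hand":1},{"dx":0,"dy":-2,"dz":10,"rx":0,"ry":0,"rz":0,"hand":1},{"dx":0,"dy":0,"dz":6,"rx":0,"ry":0,"rz":0,"hand":1},{"dx":0,"dy":0,"dz":3,"rx":0,"ry":0,"rz":0,"hand":1},{"dx":0,"dy":0,"dz":0,"rx":0,"ry":0,"rz":0,"hand":1}]'; python3 look.py wrist w27
```

```text
clock: 36.4
position: [0.4663, -0.3879, 0.0851]
tool_rot: [-3.141, -0.001, 1.656]
force: [0.2, 0.1, -0.3]
grip_width: 0.0
36.4 [ 0.4663 -0.3879  0.0851] [-3.1414e+00 -6.0000e-04  1.6561e+00] [ 0.23  0.09 -0.27] 0.0
```

View pics/w27.png

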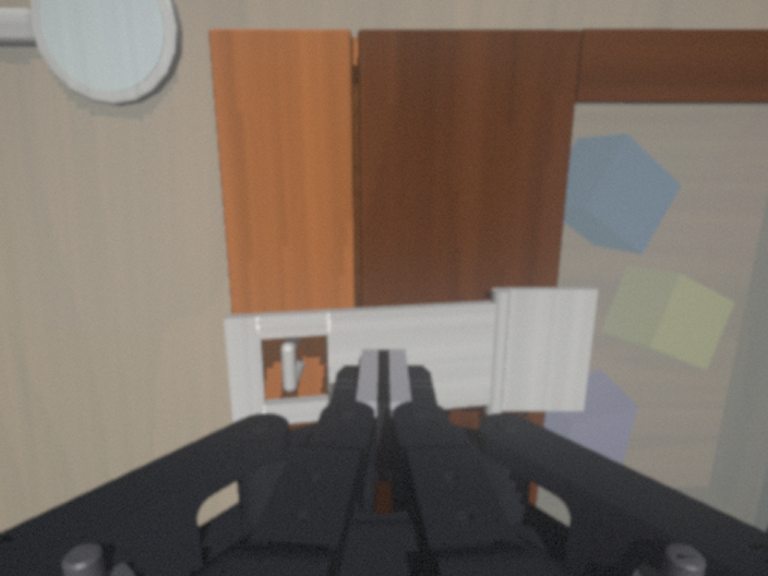

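The staple shows through the slot at (290,368). Now press down until the force rises.

```bash
python3 -m inch '[{"dx":0,"dy":0,"dz":3,"rx":0,"ry":0,"rz":0,"hand":1},{"dx":0,"dy":0,"dz":3,"rx":0,"ry":0,"rz":0,"hand":1},{"dx":0,"dy":0,"dz":1.5,"rx":0,"ry":0,"rz":0,"hand":1},{"dx":0,"dy":0,"dz":0,"rx":0,"ry":0,"rz":0,"hand":1}]'; python3 -m inch '[{"dx":0,"dy":0,"dz":1,"rx":0,"ry":0,"rz":0,"hand":1},{"dx":0,"dy":0,"dz":1,"rx":0,"ry":0,"rz":0,"hand":1}]'
```

```text
clock: 36.85
position: [0.466, -0.3881, 0.0779]
tool_rot: [-3.141, -0.0, 1.656]
force: [-0.3, 0.7, 0.5]
grip_width: -0.0
clock: 37.05
position: [0.4661, -0.3882, 0.0761]
tool_rot: [3.142, 0.0, 1.656]
force: [-0.7, 0.2, 0.7]
grip_width: 0.0006
```

```bash
python3 -m inch '[{"dx":0,"dy":0,"dz":1,"rx":0,"ry":0,"rz":0,"hand":1},{"dx":0,"dy":0,"dz":0.5,"rx":0,"ry":0,"rz":0,"hand":1}]';python3 -m inch '[{"dx":0,"dy":0,"dz":0.5,"rx":0,"ry":0,"rz":0,"hand":1},{"dx":0,"dy":0,"dz":0.5,"rx":0,"ry":0,"rz":0,"hand":1}]'
```

```text
clock: 37.25
position: [0.4661, -0.3883, 0.0753]
tool_rot: [-3.142, 0.001, 1.656]
force: [-5.7, 2.6, 21.4]
grip_width: -0.0
clock: 37.45
position: [0.4662, -0.3883, 0.0751]
tool_rot: [3.142, 0.001, 1.656]
force: [-10.5, 5.3, 35.1]
grip_width: 0.0001
```

```bash
python3 -m inch '[{"dx":0,"dy":0,"dz":-3,"rx":0,"ry":0,"rz":0,"hand":1},{"dx":0,"dy":0,"dz":-20,"rx":0,"ry":0,"rz":0,"hand":1},{"dx":0,"dy":0,"dz":-35,"rx":0,"ry":0,"rz":0,"hand":1},{"dx":0,"dy":0,"dz":-40,"rx":0,"ry":0,"rz":0,"hand":1},{"dx":0,"dy":0,"dz":-20,"rx":0,"ry":0,"rz":0,"hand":1},{"dx":-30,"dy":0,"dz":0,"rx":0,"ry":0,"rz":0,"hand":1},{"dx":-30,"dy":0,"dz":0,"rx":0,"ry":0,"rz":0,"hand":1},{"dx":-10,"dy":0,"dz":0,"rx":0,"ry":0,"rz":0,"hand":1},{"dx":0,"dy":0,"dz":0,"rx":0,"ry":0,"rz":0,"hand":1}]'; python3 look.py wrist w28; python3 look.py top t28;python3 - <<'E'
from h import *
D=np.load('w28.npz',allow_pickle=True)
P=cloud('wrist',D['d'],tuple(D['k'])); m=(abs(P[...,0]-.46)<.06)&(abs(P[...,1]+.384)<.025)
hsv=cv2.cvtColor(D['im'],cv2.COLOR_RGB2HSV); m&=hsv[...,1]<40
p=P[m]; print(len(p)); 
for x0 in np.arange(.41,.52,.01):
    q=p[abs(p[:,0]-x0)<.005]; print(round(x0,3),len(q),np.median(q,0).round(4) if len(q) else '')
E
```

```text
clock: 38.35
position: [0.4716, -0.4589, 0.1911]
tool_rot: [-3.141, -0.0, 1.654]
force: [-0.8, 0.7, 0.5]
grip_width: 0.0
38.35 [ 0.4716 -0.4589  0.1911] [-3.1414e+00 -4.0000e-04  1.6541e+00] [-0.84  0.65  0.55] 0.0
38.4 [ 0.4719 -0.4575  0.1912] [-3.1415e+00 -9.0000e-04  1.6555e+00] [0.46 0.33 0.58] 0.0002
6872
0.41 0 
0.42 484 [ 0.4213 -0.3856  0.0751]
0.43 390 [ 0.4284 -0.3861  0.0751]
0.44 380 [ 0.4384 -0.3858  0.0754]
0.45 573 [ 0.4506 -0.3842  0.0752]
0.46 661 [ 0.4601 -0.3844  0.075 ]
0.47 1127 [ 0.4667 -0.3934  0.0758]
0.48 679 [ 0.48   -0.3828  0.0751]
0.49 674 [ 0.49   -0.3819  0.0751]
0.5 745 [ 0.5003 -0.3804  0.0753]
0.51 754 [ 0.5102 -0.3803  0.0729]
0.52 382 [ 0.5175 -0.3806  0.0726]
```

View pics/w28.png

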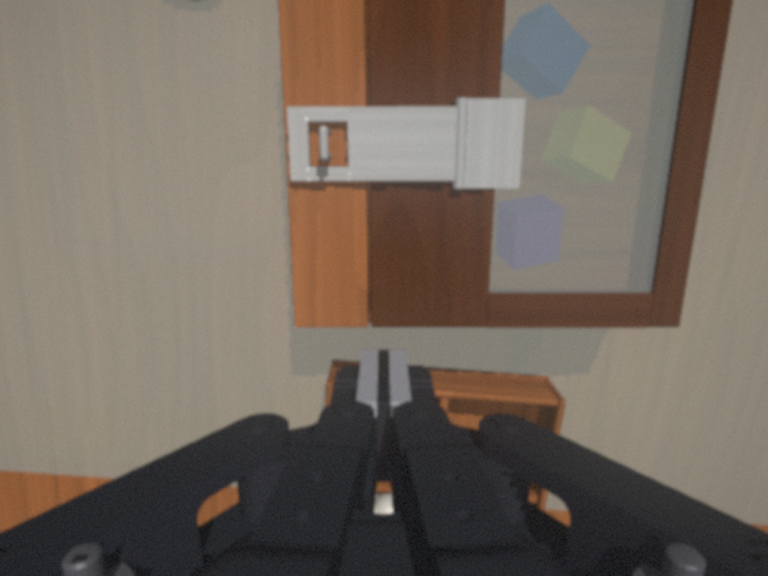

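View pics/t28.png

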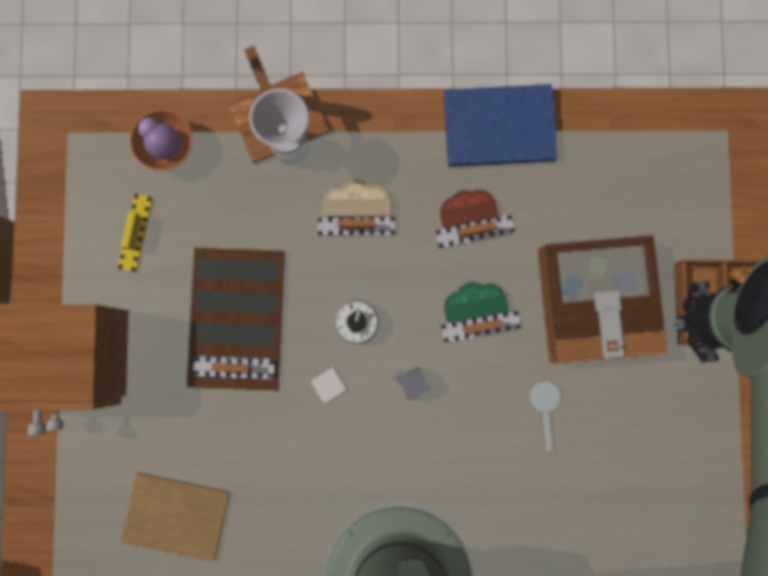

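The hasp is flat: z is constant at 0.075 along the strap, with the staple through the slot at (324,140). Before the timer, I recheck the green and red slabs from close up.

```bash
python3 -m inch '[{"dx":10,"dy":4,"dz":-20,"rx":0,"ry":0,"rz":0.042,"hand":0.2},{"dx":25,"dy":10,"dz":-20,"rx":0,"ry":0,"rz":0.042,"hand":0.2},{"dx":38,"dy":15,"dz":-5,"rx":0,"ry":0,"rz":0,"hand":0.2},{"dx":38,"dy":15,"dz":0,"rx":0,"ry":0,"rz":0,"hand":0.2},{"dx":38,"dy":15,"dz":0,"rx":0,"ry":0,"rz":0,"hand":0.2},{"dx":38,"dy":15,"dz":0,"rx":0,"ry":0,"rz":0,"hand":0.2},{"dx":38,"dy":15,"dz":0,"rx":0,"ry":0,"rz":0,"hand":0.2},{"dx":20,"dy":10,"dz":0,"rx":0,"ry":0,"rz":0,"hand":0.2},{"dx":10,"dy":0,"dz":0,"rx":0,"ry":0,"rz":0,"hand":0.2},{"dx":0,"dy":0,"dz":0,"rx":0,"ry":0,"rz":0,"hand":0.2}]'; python3 look.py wrist w29; python3 edge.py w29.npz; python3 ribs.py w29.npz .044
```

```text
clock: 39.45
position: [0.5686, -0.2001, 0.2368]
tool_rot: [-3.141, -0.0, 1.575]
force: [-0.3, -0.4, 0.0]
grip_width: 0.0343
39.45 [ 0.5686 -0.2001  0.2368] [-3.1415e+00 -1.0000e-04  1.5748e+00] [-0.27 -0.44  0.04] 0.0343
slab_a depthmean [ 0.523 -0.145  0.019] top-plane edge mid [ 0.4944 -0.1519] len 0.1152 theta(slab yaw) 0.1754 camx 0.568 n 105 113
slab_c depthmean [ 0.703 -0.135  0.017] top-plane edge mid [ 0.6734 -0.1369] len 0.0965 theta(slab yaw) 0.1764 camx 0.568 n 77 107
rib [ 0.6591 -0.1494] size [15.2 67.4] yaw of y-axis 0.2068 zmed 0.0432
rib [ 0.4776 -0.1581] size [15.4 67.6] yaw of y-axis 0.1781 zmed 0.043
rib [ 0.5694 -0.2749] size [80.5  7.7] yaw of y-axis -1.4881 zmed 0.0441
rib [ 0.4546 -0.2845] size [102.4   7.2] yaw of y-axis -1.4851 zmed 0.044
```

View pics/w29.png

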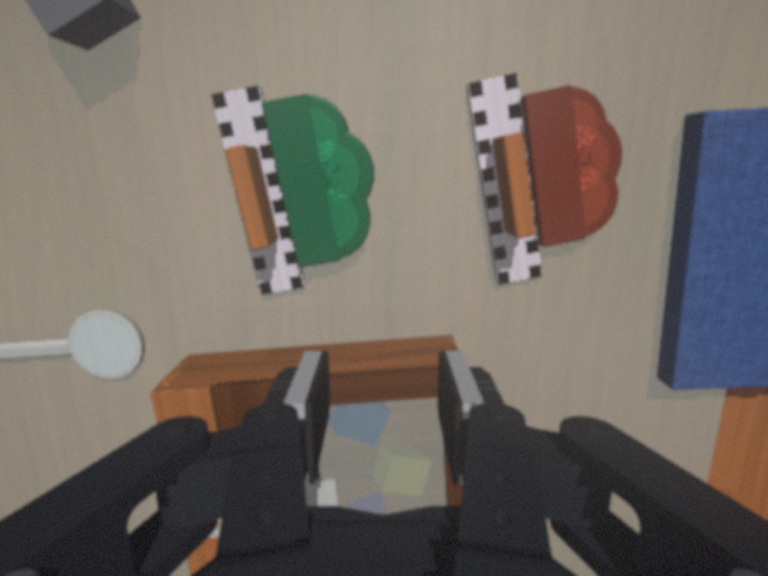

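```bash
python3 -m inch '[{"dx":15,"dy":0,"dz":0,"rx":0,"ry":0,"rz":0,"hand":0.1},{"dx":35,"dy":0,"dz":0,"rx":0,"ry":0,"rz":0,"hand":0.1},{"dx":38,"dy":0,"dz":5,"rx":0,"ry":0,"rz":0,"hand":0.1},{"dx":38,"dy":-5,"dz":5,"rx":0,"ry":0,"rz":0,"hand":0.1},{"dx":30,"dy":-5,"dz":5,"rx":0,"ry":0,"rz":0,"hand":0.1},{"dx":10,"dy":0,"dz":0,"rx":0,"ry":0,"rz":0,"hand":0.1},{"dx":0,"dy":0,"dz":0,"rx":0,"ry":0,"rz":0,"hand":0.1},{"dx":0,"dy":0,"dz":0,"rx":0,"ry":0,"rz":0,"hand":0.1}]'; python3 look.py wrist w30; python3 edge.py w30.npz; python3 ribs.py w30.npz .044
python3 - <<'E'
from h import *
D=np.load('w30.npz',allow_pickle=True);k=tuple(D['k']);P=cloud('wrist',D['d'],k)
for t,z in(('timer',0),('timer_grip',.048),('timer_zero',.03)):
    for r in bot.tip_of('wrist',t)[:2]: print(t,round(r['score'],2),np.round(r['centre'],1),ray_z('wrist',*r['centre'],z,k).round(4))
# knob bar top
m=(abs(P[...,2]-.056)<.006)&(abs(P[...,0]-.478)<.05)&(abs(P[...,1]-.075)<.05)
rr,cc=np.where(m); pts=np.array([ray_z('wrist',r,c,.058,k)[:2] for r,c in zip(rr,cc)])
print(len(pts)); 
if len(pts)>10:
    (c,s,a)=cv2.minAreaRect((pts*1000).astype(np.float32)); print(c,s,a)
m=(abs(P[...,2]-.033)<.007)&(abs(P[...,0]-.478)<.06)&(abs(P[...,1]-.075)<.06)
rr,cc=np.where(m); pts=np.array([ray_z('wrist',r,c,.034,k)[:2] for r,c in zip(rr,cc)])
print(cv2.minEnclosingCircle((pts*1000).astype(np.float32)), cv2.fitEllipse(cv2.convexHull((pts*1000).astype(np.float32))))
E
```

```text
clock: 40.3
position: [0.5588, -0.0376, 0.2217]
tool_rot: [3.141, 0.001, 1.57]
force: [-1.1, -1.5, -1.2]
grip_width: 0.0384
40.3 [ 0.5588 -0.0376  0.2217] [3.1415e+00 6.0000e-04 1.5703e+00] [-1.06 -1.5  -1.15] 0.0384
slab_a depthmean [ 0.528 -0.14   0.024] top-plane edge mid [ 0.5084 -0.1626] len 0.0905 theta(slab yaw) -0.0697 camx 0.559 n 49 97
slab_b depthmean [0.718 0.074 0.021] top-plane edge mid [0.6884 0.0709] len 0.1112 theta(slab yaw) 0.0037 camx 0.559 n 76 123
slab_c depthmean [ 0.699 -0.124  0.023] top-plane edge mid [ 0.6733 -0.1305] len 0.0936 theta(slab yaw) 0.1955 camx 0.559 n 74 84
rib [0.6695 0.0798] size [16.1 68.7] yaw of y-axis 0.0072 zmed 0.0431
rib [ 0.6551 -0.1288] size [14.8 35.9] yaw of y-axis 0.2043 zmed 0.043
timer 0.96 [ 56.7 184.3] [0.4851 0.0799 0.    ]
timer_grip 0.65 [ 49.8 170.2] [0.4825 0.0789 0.048 ]
timer_zero 0.88 [ 35.  213.4] [0.5196 0.0945 0.03  ]
910
(485.6641540527344, 78.67074584960938) (14.401100158691406, 44.86713409423828) 77.84505462646484
((486.0873718261719, 78.56279754638672), 41.21927261352539) ((486.0403747558594, 78.5338363647461), (81.61653137207031, 81.97947692871094), 62.57359313964844)
```

View pics/w30.png

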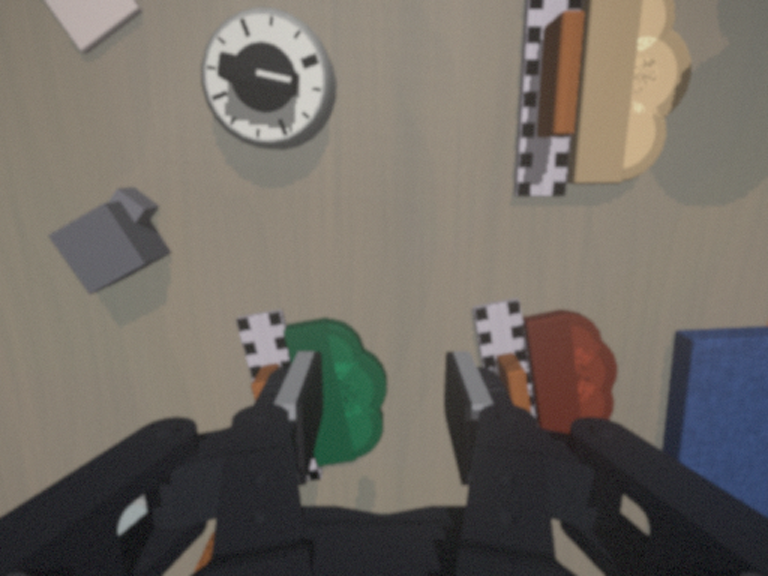

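```bash
python3 - <<'E'
from h import *
D=np.load('w30.npz',allow_pickle=True);k=tuple(D['k']);im=D['im']
c=np.array([.486,.0786])
# polar unwrap on plane z=.034
ang=np.radians(np.arange(-180,180,1)); 
g=cv2.cvtColor(im,cv2.COLOR_RGB2GRAY)
prof=[]
for a in ang:
    v=[]
    for r in np.linspace(.031,.036,6):
        rr,cc=proj('wrist',[c[0]+r*np.cos(a),c[1]+r*np.sin(a),.034],k); v.append(cv2.getRectSubPix(g,(1,1),(float(cc),float(rr)))[0,0])
    prof.append(np.mean(v))
prof=np.array(prof)
for i in range(len(ang)):
    if prof[i]<120 : print(i-180,int(prof[i]),end=' | ')
c0,c1=0,0
save(im[0:110,120:235],'timer.png',6)
E
python3 go.py 0.4858 0.0786 0.13 2.93
```

```text
-164 112 | -163 97 | -162 108 | 19 116 | 20 115 | 21 114 | 22 114 | 23 115 | 111 109 | 112 106 | now [ 0.5588 -0.0374  0.2216] [-3.1416e+00  2.0000e-04  1.5700e+00] | turn first [-0.    0.   -1.36] then d(mm) [95.7 98.1 91.6]
```

View pics/timer.png

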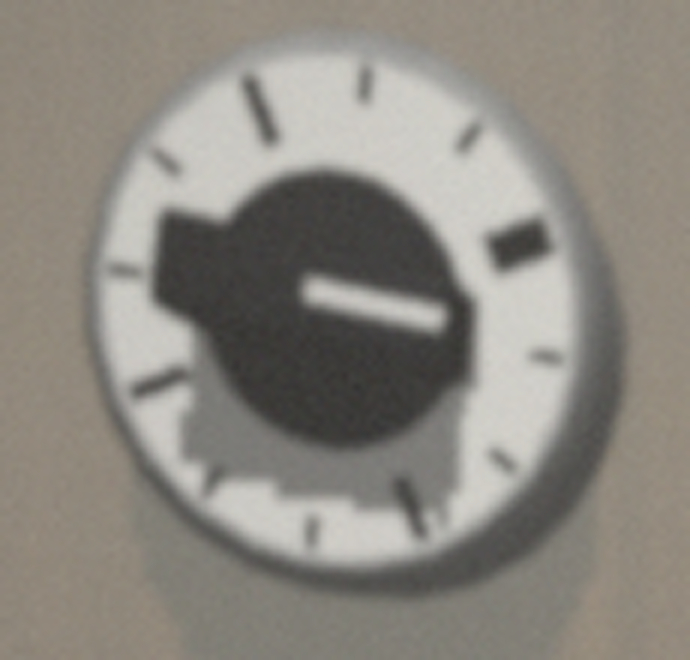

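```bash
python3 - <<'E'
from h import *
D=np.load('w30.npz',allow_pickle=True);k=tuple(D['k']);P=cloud('wrist',D['d'],k)
for c,r in((340,400),(320,410),(330,200),(300,220),(200,260),(330,300),(520,150)): print(c,r,P[int(r/6),120+int(c/6)].round(4))
E
python3 -m inch '[{"dx":0,"dy":0,"dz":0,"rx":0,"ry":0,"rz":-0.14,"hand":0.1},{"dx":0,"dy":0,"dz":0,"rx":0,"ry":0,"rz":-0.14,"hand":0.1},{"dx":0,"dy":0,"dz":0,"rx":0,"ry":0,"rz":-0.14,"hand":0.1},{"dx":0,"dy":0,"dz":0,"rx":0,"ry":0,"rz":-0.14,"hand":0.1},{"dx":0,"dy":0,"dz":0,"rx":0,"ry":0,"rz":-0.14,"hand":0.1},{"dx":0,"dy":0,"dz":0,"rx":0,"ry":0,"rz":-0.14,"hand":0.1},{"dx":0,"dy":0,"dz":0,"rx":0,"ry":0,"rz":-0.14,"hand":0.1},{"dx":0,"dy":0,"dz":0,"rx":0,"ry":0,"rz":-0.14,"hand":0.1},{"dx":0,"dy":0,"dz":0,"rx":0,"ry":0,"rz":-0.14,"hand":0.1},{"dx":0,"dy":0,"dz":0,"rx":0,"ry":0,"rz":-0.1,"hand":0.1}]'; python3 go.py 0.4858 0.0786 0.12 2.93
```

```text
340 400 [0.4847 0.0663 0.0389]
320 410 [0.4817 0.0646 0.0382]
330 200 [0.4858 0.0943 0.0395]
300 220 [0.4807 0.0921 0.0381]
200 260 [0.4705 0.0826 0.0585]
330 300 [0.4889 0.0772 0.0573]
520 150 [0.5134 0.1024 0.033 ]
clock: 41.5
position: [0.5587, -0.037, 0.2216]
tool_rot: [3.142, -0.0, 2.936]
force: [0.6, 0.6, -0.5]
grip_width: 0.0385
now [ 0.5587 -0.037   0.2216] [ 3.1415 -0.      2.9362] | turn first [ 0.    -0.     0.006] then d(mm) [ 95.6  97.7 101.6]
```

```bash
python3 -m inch '[{"dx":15,"dy":15,"dz":0,"rx":0,"ry":0,"rz":0.006,"hand":0.1},{"dx":25,"dy":26,"dz":10,"rx":0,"ry":0,"rz":0,"hand":0.1},{"dx":28,"dy":28,"dz":25,"rx":0,"ry":0,"rz":0,"hand":0.1},{"dx":20,"dy":21,"dz":30,"rx":0,"ry":0,"rz":0,"hand":0.1},{"dx":7,"dy":8,"dz":20,"rx":0,"ry":0,"rz":0,"hand":0.1},{"dx":0,"dy":0,"dz":12,"rx":0,"ry":0,"rz":0,"hand":0.1},{"dx":0,"dy":0,"dz":0,"rx":0,"ry":0,"rz":0,"hand":0.1},{"dx":0,"dy":0,"dz":0,"rx":0,"ry":0,"rz":0,"hand":0.1}]'; python3 go.py 0.4858 0.0786 0.043 2.93; python3 look.py wrist w31; python3 look.py scene s31
```

```text
clock: 42.3
position: [0.4876, 0.079, 0.1251]
tool_rot: [3.141, 0.0, 2.924]
force: [0.2, 0.4, 0.6]
grip_width: 0.0384
now [0.4876 0.079  0.1251] [3.1414e+00 4.0000e-04 2.9242e+00] | turn first [ 0.     0.    -0.006] then d(mm) [ 1.6 -0.8 82.1]
42.3 [0.4876 0.079  0.1251] [3.1414e+00 4.0000e-04 2.9242e+00] [0.2  0.4  0.63] 0.0384
42.35 [0.4877 0.0791 0.1254] [3.1413e+00 9.0000e-04 2.9241e+00] [-0.26 -0.44  0.18] 0.0386
```

View pics/w31.png

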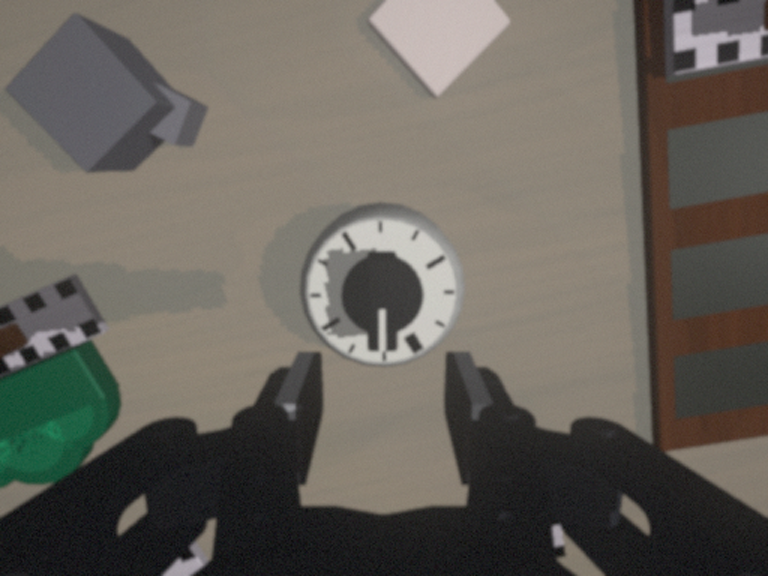

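View pics/s31.png

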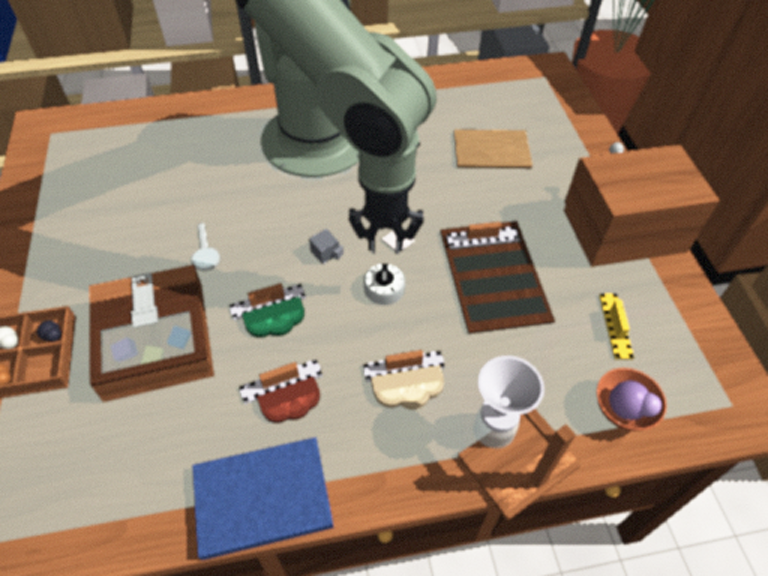

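Run:
```python
from h import *
D=np.load('w31.npz',allow_pickle=True);k=tuple(D['k']);P=cloud('wrist',D['d'],k)
for z,lo,hi in((.034,.026,.0365),(.058,.053,.062)):
    m=(P[...,2]>lo)&(P[...,2]<hi)&(abs(P[...,0]-.486)<.06)&(abs(P[...,1]-.078)<.06)
    rr,cc=np.where(m); pts=np.array([ray_z('wrist',r,c,z,k)[:2] for r,c in zip(rr,cc)])*1000
    h=cv2.convexHull(pts.astype(np.float32)); print(cv2.fitEllipse(h),cv2.minAreaRect(h))
```

```text
((482.2974548339844, 79.7649154663086), (81.11236572265625, 81.42182922363281), 50.97092056274414) ((482.34423828125, 79.85023498535156), (81.10236358642578, 80.88726043701172), 11.135099411010742)
((483.6986083984375, 79.22036743164062), (15.755002975463867, 62.89525604248047), 77.23450469970703) ((483.05120849609375, 79.26849365234375), (13.258198738098145, 43.39919662475586), 77.92518615722656)
```

```bash
python3 -m inch '[{"dx":3.5,"dy":-0.8,"dz":15,"rx":0,"ry":0,"rz":-0.006,"hand":0.1},{"dx":0,"dy":0,"dz":25,"rx":0,"ry":0,"rz":0,"hand":0.1},{"dx":0,"dy":0,"dz":20,"rx":0,"ry":0,"rz":0,"hand":0.1},{"dx":0,"dy":0,"dz":12,"rx":0,"ry":0,"rz":0,"hand":0.1},{"dx":0,"dy":0,"dz":7,"rx":0,"ry":0,"rz":0,"hand":0.1},{"dx":0,"dy":0,"dz":2,"rx":0,"ry":0,"rz":0,"hand":0.1},{"dx":0,"dy":0,"dz":0,"rx":0,"ry":0,"rz":0,"hand":0.1}]'; python3 go.py 0.484 0.079 0.043 2.93
```

```text
clock: 43.1
position: [0.4835, 0.0798, 0.0441]
tool_rot: [3.141, 0.001, 2.932]
force: [-0.2, 0.5, 1.3]
grip_width: 0.0381
now [0.4835 0.0798 0.0441] [3.1414e+00 6.0000e-04 2.9316e+00] | turn first [0.    0.001 0.002] then d(mm) [-0.6 -0.7  1.1]
```

Close on the knob and press down gently, reading the force.

```bash
python3 -m inch '[{"dx":0,"dy":0,"dz":0.5,"rx":0,"ry":0,"rz":0,"hand":0.5},{"dx":0,"dy":0,"dz":0,"rx":0,"ry":0,"rz":0,"hand":0.7},{"dx":0,"dy":0,"dz":0,"rx":0,"ry":0,"rz":0,"hand":1},{"dx":0,"dy":0,"dz":0,"rx":0,"ry":0,"rz":0,"hand":1},{"dx":0,"dy":0,"dz":0,"rx":0,"ry":0,"rz":0,"hand":1}]' 60;  python3 -m inch '[{"dx":0,"dy":0,"dz":0.5,"rx":0,"ry":0,"rz":0,"hand":1},{"dx":0,"dy":0,"dz":0,"rx":0,"ry":0,"rz":0,"hand":1}]'; python3 -m inch '[{"dx":0,"dy":0,"dz":0.4,"rx":0,"ry":0,"rz":0,"hand":1},{"dx":0,"dy":0,"dz":0,"rx":0,"ry":0,"rz":0,"hand":1}]'
```

```text
clock: 43.6
position: [0.4835, 0.0798, 0.0438]
tool_rot: [-3.142, 0.001, 2.932]
force: [-1.0, -0.8, 8.2]
grip_width: 0.0127
clock: 43.8
position: [0.4836, 0.0798, 0.0436]
tool_rot: [-3.141, 0.001, 2.932]
force: [-5.1, -1.7, 19.4]
grip_width: 0.0128
clock: 44.0
position: [0.4836, 0.0798, 0.0436]
tool_rot: [-3.141, 0.002, 2.932]
force: [-7.3, -4.1, 28.7]
grip_width: 0.0124
```

```bash
python3 -m inch '[{"dx":0,"dy":0,"dz":0,"rx":0,"ry":0,"rz":0.05,"hand":1},{"dx":0,"dy":0,"dz":0,"rx":0,"ry":0,"rz":0.08,"hand":1},{"dx":0,"dy":0,"dz":0,"rx":0,"ry":0,"rz":0.08,"hand":1}]';python3 -m inch '[{"dx":0,"dy":0,"dz":0,"rx":0,"ry":0,"rz":0.1,"hand":1},{"dx":0,"dy":0,"dz":0,"rx":0,"ry":0,"rz":0.1,"hand":1},{"dx":0,"dy":0,"dz":0,"rx":0,"ry":0,"rz":0.1,"hand":1}]'; python3 -m inch '[{"dx":0,"dy":0,"dz":0,"rx":0,"ry":0,"rz":0.1,"hand":1},{"dx":0,"dy":0,"dz":0,"rx":0,"ry":0,"rz":0.1,"hand":1},{"dx":0,"dy":0,"dz":0,"rx":0,"ry":0,"rz":0.1,"hand":1},{"dx":0,"dy":0,"dz":0,"rx":0,"ry":0,"rz":0.1,"hand":1},{"dx":0,"dy":0,"dz":0,"rx":0,"ry":0,"rz":0.1,"hand":1},{"dx":0,"dy":0,"dz":0,"rx":0,"ry":0,"rz":0,"hand":1},{"dx":0,"dy":0,"dz":0,"rx":0,"ry":0,"rz":0,"hand":1}]'; python3 look.py wrist w32
```

```text
clock: 44.3
position: [0.4836, 0.08, 0.0436]
tool_rot: [3.141, 0.002, 2.719]
force: [-7.5, -2.5, 28.1]
grip_width: 0.0124
clock: 44.6
position: [0.4838, 0.0801, 0.0436]
tool_rot: [3.14, 0.002, 2.418]
force: [-5.9, -0.4, 25.9]
grip_width: 0.0124
clock: 45.3
position: [0.4841, 0.0804, 0.0436]
tool_rot: [3.139, 0.001, 1.922]
force: [-3.9, -0.2, 23.5]
grip_width: 0.0124
45.3 [0.4841 0.0804 0.0436] [3.1391e+00 6.0000e-04 1.9218e+00] [-3.94 -0.17 23.51] 0.0124
```

View pics/w32.png

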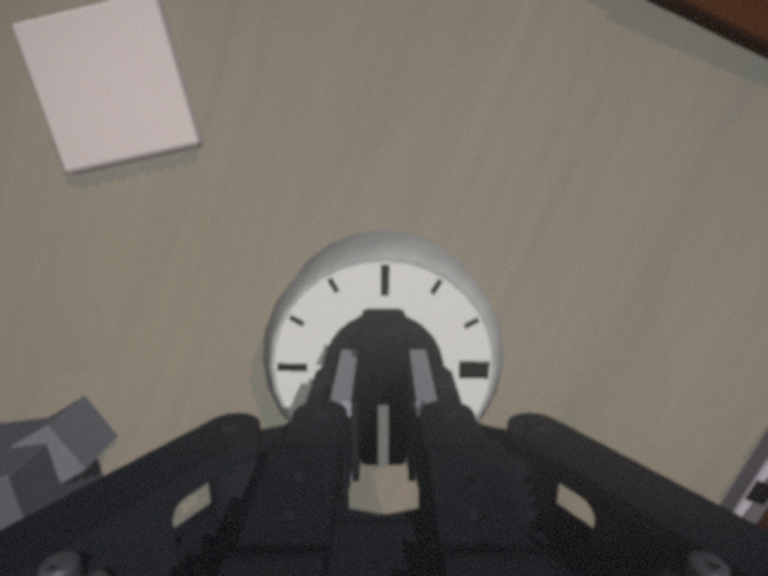

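The bar is exactly on the 45–15 axis: 45 tick at (385,280), zero tick at (475,370), pointer towards 15. Relax, release and back off.

```bash
python3 -m inch '[{"dx":0,"dy":0,"dz":-0.6,"rx":0,"ry":0,"rz":0,"hand":1},{"dx":0,"dy":0,"dz":0,"rx":0,"ry":0,"rz":0,"hand":0.6},{"dx":0,"dy":0,"dz":0,"rx":0,"ry":0,"rz":0,"hand":0.3},{"dx":0,"dy":0,"dz":0,"rx":0,"ry":0,"rz":0,"hand":0.2},{"dx":0,"dy":0,"dz":-8,"rx":0,"ry":0,"rz":0,"hand":0.2},{"dx":0,"dy":0,"dz":-25,"rx":0,"ry":0,"rz":0,"hand":0.2},{"dx":0,"dy":0,"dz":-40,"rx":0,"ry":0,"rz":0,"hand":0.2},{"dx":0,"dy":0,"dz":-40,"rx":0,"ry":0,"rz":0,"hand":0.2},{"dx":0,"dy":0,"dz":-40,"rx":0,"ry":0,"rz":0,"hand":0.2},{"dx":-10,"dy":0,"dz":-20,"rx":0,"ry":0,"rz":0,"hand":0.2}]'; python3 -m inch '[{"dx":-30,"dy":20,"dz":0,"rx":0,"ry":0,"rz":0.12,"hand":0.2},{"dx":-38,"dy":20,"dz":0,"rx":0,"ry":0,"rz":0.12,"hand":0.2},{"dx":-35,"dy":20,"dz":-10,"rx":0,"ry":0,"rz":0.11,"hand":0.2},{"dx":-20,"dy":5,"dz":-10,"rx":0,"ry":0,"rz":0,"hand":0.2},{"dx":0,"dy":0,"dz":0,"rx":0,"ry":0,"rz":0,"hand":0.2},{"dx":0,"dy":0,"dz":0,"rx":0,"ry":0,"rz":0,"hand":0.2}]'; python3 look.py wrist w33; python3 edge.py w33.npz; python3 ribs.py w33.npz .044; python3 look.py top t33;  python3 look.py scene s33
```

```text
clock: 46.35
position: [0.4869, 0.0717, 0.2194]
tool_rot: [3.138, 0.0, 1.924]
force: [1.2, -0.0, 0.0]
grip_width: 0.0335
clock: 46.95
position: [0.5723, -0.0356, 0.2361]
tool_rot: [-3.142, -0.001, 1.572]
force: [-0.5, 0.8, 0.4]
grip_width: 0.0343
46.95 [ 0.5723 -0.0356  0.2361] [-3.1415e+00 -5.0000e-04  1.5718e+00] [-0.54  0.83  0.39] 0.0343
slab_a depthmean [ 0.53  -0.131  0.026] top-plane edge mid [ 0.5269 -0.1565] len 0.0525 theta(slab yaw) -0.0695 camx 0.572 n 40 91
slab_b depthmean [0.719 0.077 0.021] top-plane edge mid [0.6884 0.074 ] len 0.1181 theta(slab yaw) 0.0035 camx 0.572 n 124 124
slab_c depthmean [ 0.7   -0.125  0.024] top-plane edge mid [ 0.6727 -0.1258] len 0.0846 theta(slab yaw) 0.2062 camx 0.572 n 64 85
rib [0.6699 0.0797] size [15.5 68.1] yaw of y-axis 0.0059 zmed 0.0431
rib [ 0.4737 -0.1345] size [15.8 28.7] yaw of y-axis 0.184 zmed 0.0425
47.0 [ 0.5722 -0.0351  0.236 ] [-3.1413e+00 -5.0000e-04  1.5728e+00] [ 0.8  -0.17  0.14] 0.0342
47.05 [ 0.5721 -0.0349  0.2359] [-3.1412e+00 -4.0000e-04  1.5732e+00] [ 0.23  0.52 -0.73] 0.0342
```

View pics/w33.png

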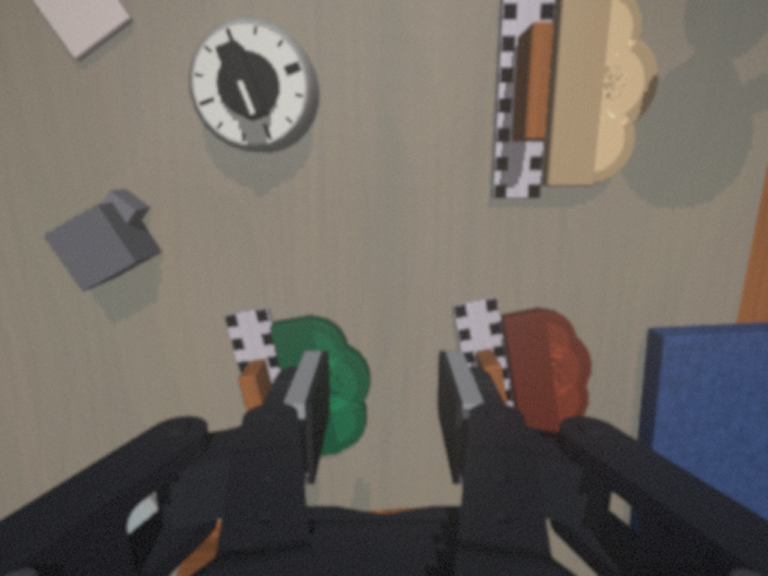

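View pics/s33.png

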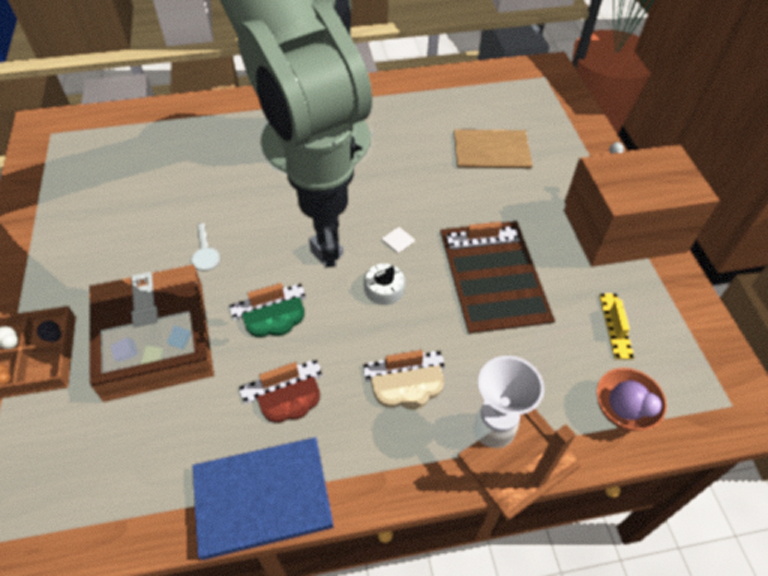

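Before handing in, I check the flushness and gaps more closely.

Run:
```python
from h import *
a=[]
for f,(r,c) in(('w12',(85,225)),('w18',(90,225)),('w24',(90,225))):
    im=np.load(f+'.npz',allow_pickle=True)['im'][r:r+165,c:c+90]; a.append(cv2.resize(im,None,fx=2.9,fy=3.5,interpolation=cv2.INTER_CUBIC))
save(np.hstack(a),'gaps.png',1)
```

```text
(no output)
```

View pics/gaps.png

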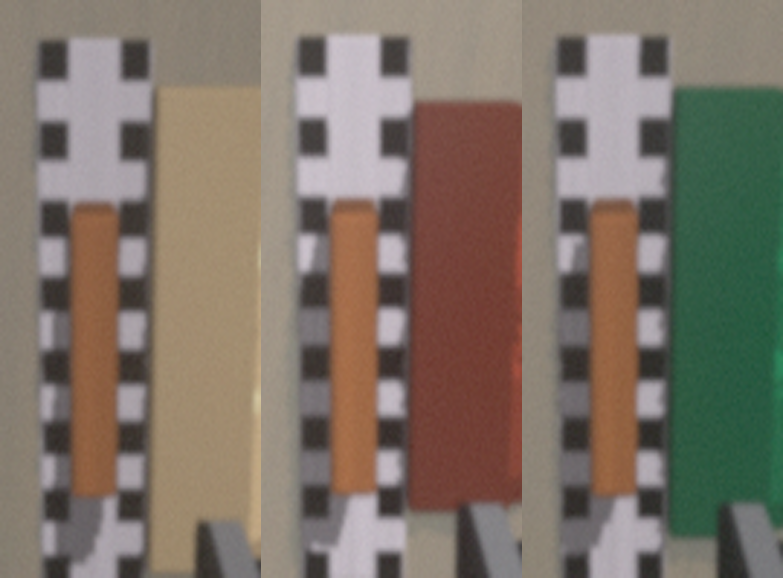

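Run:
```python
from h import *
im,d=bot.grab_frame('scene'); bot.grab_frame
t,_=bot.grab_frame('top'); save(t[100:270,80:460],'t34.png',2.1)
a=np.load('s25.npz',allow_pickle=True)['im'].astype(int); D=np.abs(cv2.GaussianBlur(im,(5,5),0).astype(int)-cv2.GaussianBlur(a.astype(np.uint8),(5,5),0)).max(2)
for n,(r0,r1,c0,c1) in dict(a=(185,225,150,208),b=(232,270,240,300),c=(240,282,155,218),rack=(145,220,290,372),tile=(150,170,253,278),lens=(145,185,125,150)).items(): print(n,D[r0:r1,c0:c1].mean().round(1),(D[r0:r1,c0:c1]>25).sum())
for r in bot.tip_of('top','timer_zero')[:2]: print(r['score'],ray_z('top',*r['centre'],.03).round(4))
print(bot.observe()['clock'])
```

```text
a 4.8 0
b 5.3 0
c 4.9 0
rack 3.9 0
tile 4.8 0
lens 5.6 0
0.68 [0.531  0.1044 0.03  ]
47.25
```

View pics/t34.png

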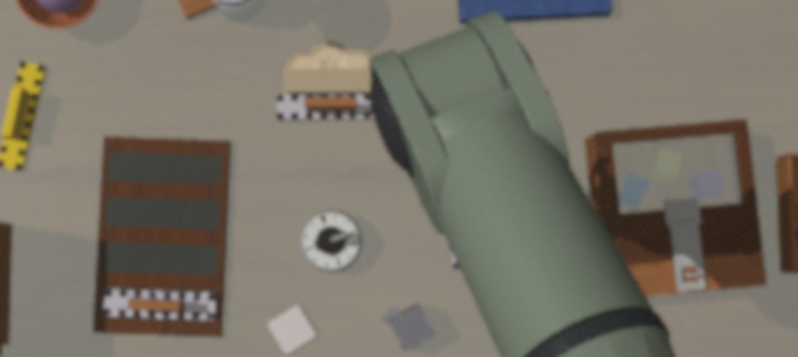

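No slab, bar, tile or lens has moved since the last placing check. The hasp is down, the timer is at 15, and the spare bar is on the rack. Handing in.

```bash
python3 -c "
from workcell import bot
print(bot.job_done()); print(bot.observe()['clock'])"
```

```text
the job is handed in; nothing more can be done
None
the job is handed in; nothing more can be done
```

I finished the job and handed it in at about 47 s of the 210 s allowed; no verdict was reported.

- **Scale bars:** Three bars lie flat against the sawn edges of the cream, red and green slabs, with gaps of about 1 mm or less in the close views. Measured bar-to-face distances were 17.4–18.7 mm against the 16–20.5 mm allowed. Bar and slab angles were within about 0.01 rad in the close views; one farther, less reliable view of the red slab gave about 0.03. The fourth bar is still on the rack.
- **One mistake, put right:** When I first released the bar at the cream slab, the low fingers pushed the slab about 10 mm away. I regripped higher, pushed the bar flush again and rechecked it. Gripping higher avoided this on the other two slabs.
- **Hasp:** The strap is flat along its whole length at z ≈ 0.075 m, with the staple through the slot.
- **Timer:** I turned the knob about 1.0 rad clockwise under 23–29 N of downward pressure. The bar sits on the 45–15 axis with the pointer at 15. The dial angle and base position did not visibly change. A last top-camera reading of the zero tick gave a point about 15 mm off the wrist estimates, but that reading also scattered by 10–20 mm before I touched the timer, so I relied on the close view.
- **Last checks:** Comparing the final overview picture with the one taken before the hasp showed no change at the slabs, bars, rack, streak tile or lens. The galena was not part of that comparison; it looked undisturbed in the last wrist picture. I saw no slab knocked aside and no grip slip.

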